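# Unlatch and lift off the pump cover, open the oil dial three clicks

### The arm

A 7-joint arm with a two-finger parallel gripper is mounted at the origin on the work surface. World frame = base frame: x ahead of the robot, y to its left, z up, the work surface at z = 0. Lengths are in m, angles in rad, forces in N, time in s.
With the tool pointing down it reaches from about 0.4 to 0.85 m from the base axis. Payload 10.4 kg.
Tool frame: the origin (TCP) lies midway between the tips of the shut fingers; the grasp point (between the pads) lies behind it (env.grip_depth is the z of the grasp point in the tool frame, in m); z points along the fingers, y is the line along which they close (so a half turn about z gives the same grasp; the last joint's range is limited). The gripper opens to 87 mm and grips with 3 to 60 N. Pads are 19 mm wide; open, the fingers measure 117 mm over their backs; the gripper's body (75 mm by 190 mm) begins 51 mm behind the grasp point.
Start: joints at [1.123, 0.332, -0.065, 1.46, 0.022, 1.35, -0.088], TCP at [0.258, -0.569, 0.188] pointing down, gripper open.
Joint ranges: [-2.6, 2.6], [-0.5, 2.12], [-1.47, 1.34], [0.16, 2.42], [-1.27, 4.41], [0.06, 2.06], [-2.6, 2.6]. Speed limits (rad/s): [2.22, 2.22, 2.79, 2.79, 3.14, 3.14, 3.14].

### API

Orientations are given as a rotation vector (axis times angle).
In Python, from cell import env, cams gives the robot as it stands.
- The arm moves only by the tool move_arm, never from a script. Its argument "commands" is a list of rows, each an object of numbers: "dx", "dy", "dz": the shift along the world's x, y, z in m; "rx", "ry", "rz": the turn, a rotation vector about the world's x, y, z in degrees; "hand": the closure in counts, from 0 (fully open) to 255 (shut). In form: [{"dx": .., "dy": .., "dz": .., "rx": .., "ry": .., "rz": .., "hand": ..}, ...]. A call has 1 to 12 rows; each row is the pose to reach, as a shift and turn from the pose commanded when the call began; what a row does not reach only later rows make up. A row lasts 1/8 s, in which the tool goes at most 62.5 mm and 10.7 degrees, less where a joint would pass 70% of its speed; a pose out of reach is approached as far as the arm can. A call with a gripper value outside its range is refused whole. The fingers move at their own pace and stop on an object; the grip force is fixed at half the most. Time passes only in rows, so rows that repeat a pose let the fingers close. It gives the time, the measured TCP pose, the force, the opening and the grip force at its end, in the units of the state.
- env.sense(): the state, without advancing time (a new reading comes with each control period).
- cams.snapshot(name): name is "side" or "top"; returns a dict with "color" (480x640x3 uint8, red, green, blue), "depth" (480x640 float32, m along the optical axis (not along the pixel's ray), 0 where there is no reading), "fov_y" (degrees; the focal length in pixels is half the picture's height over the tangent of half this angle, whatever the lens; pixels are square), "cx", "cy" (the principal point, pixels), "origin" and "attitude" of the camera in the world. Camera axes: x right, y down, z forward; pixel columns grow to the right and rows downward; lengths in m; the calibration is good to about 2 mm. A picture is of the moment at which its call begins.
- env.hand_in(): hands the job in; it is judged then, once.
The state is a dict: "time": time; "joints": joint angles; "joint_vel": joint speeds; "joint_torque": joint torques, N m; "position": TCP position; "ee_rot": TCP orientation; "wrist_force": force on the tool from outside, world axes, zero at the start; "moment": the same for the moment, N m; "finger_gap": finger opening in m; "grasp_force": force on a finger pad.
Only numpy, scipy, OpenCV 4.12 (cv2) and the standard library are available. Lean on these libraries where they do the work, as an engineer would, in place of code of your own. Each camera call takes 0.05 s, during which the arm holds its last target. There are 200 camera calls.

### The job

Take the yellow pump cover off the pipe threading machine without forcing it: a sprung safety catch, out of sight under the cover's front edge, has to be pushed aside while you lift that edge. Lay the cover right way up in the middle of the black rubber mat, then turn the oil dial it was hiding three clicks clockwise, and leave the other things on the bench alone.

Things in the scene. Friction and masses are not known exactly. Their poses are not given: they have to be found in the camera images.
- machine: Pipe threading machine, fixed. Origin on the bench under the pump cover's middle; x from its front (robot side) to its back, y left seen from the front. Grey pump bay in front, 220 (x) by 300 (y) mm, flat deck 120 mm above the bench; red headstock with chuck and pipe from 115 mm behind the origin, top 235 mm above the bench. 8 mm high lugs on the deck stand in front of the cover's side walls.
- catch_rail (a point): Point on the deck 36 mm behind the cover's front edge, at its middle. The catch's upright pivot stands on this line along y, clamped at a place that differs each time. Its red tab, a 5 mm blade 12 to 34 mm above the deck, points to the front: tip 4 mm behind the edge and, at rest, 40 mm to the -y side up to 45 mm to the +y side of the middle. Axes as the machine's.
- cover: Loose yellow sheet-steel cover, an upside-down tray 170 (x) by 240 (y) by 75 mm high, 4 mm walls, 0.45 to 0.8 kg, black handle on top. Origin: middle of its underside; axes as the machine's when fitted. Its front wall stops 44 mm above the deck: a finger gap. Pushing the hidden tab 20 to 25 mm towards machine +y, to its firm stop, against a spring (2 to 6 N), unhooks the front edge.
- cover_lip (a point): Lower front corner of the cover's front edge, at its middle, 85 mm before the cover's origin, 44 mm above the deck. The edge is turned inward, 18 mm deep, 4 mm thick; the catch hooks over it and springs back when let go. Lifted 16 mm or more and the tab then let go, the edge can be let down to rest on top of the hook, 12 to 14 mm higher than at first and clear of the lugs.
- keepers (a point): Point on the deck, middle of the front side of two steel keepers behind the cover. Two tongues at the foot of the cover's back wall reach 9 mm under them. With the front edge resting high on the catch, draw the cover 20 to 25 mm forward (machine's -x), then lift it away.
- cover_handle (a point): Middle of the handle's bar, 109 mm above the cover's underside. The bar runs along the cover's y: 16 mm wide (x), 14 mm high, 96 mm clear between its posts, 27 mm clear above the cover's top.
- dial_grip (a point): Point on the oil dial's axis at grip height, 47 mm above the deck, under the cover, 5 mm behind the machine's origin. Black upright bar grip 44 mm long (this point's x), 14 mm thick (y), 24 to 58 mm above the deck, white line on its -x half, round skirt and click marks below. Pump and pulley stand 78 mm and more to either side (y), up to 50 mm high.
- dial (a joint): Angle of the oil dial in rad, 0 at the start, growing clockwise seen from above. It clicks into a sprung notch every 24 degrees (0.419 rad), taking about 0.13 N m to leave a notch; two notches lie behind the start, six ahead. Three clicks clockwise is 1.257.
- mat: Black rubber mat lying fixed on the bench, 270 by 270 mm, 5 mm thick. Origin: middle of its underside.
- oil_can: Bystander: red spray can with white label, 66 mm across, 190 mm tall, upright. Origin: middle of its foot.
- coupling: Bystander: galvanised pipe coupling standing on end, 48 mm across, 42 mm tall. Origin: middle of its foot.
- wrench: Bystander: steel wrench lying flat on the bench, 220 mm long. Origin: middle of its underside.

How it is judged:
By the outcome, as a careful person would: the job done as asked, in the order asked, and still so for the second after the job is handed in, with the robot touching nothing.
It also fails if it takes over 72 s, if anything falls off the work surface, if the arm or the gripper's body presses on something with over 40 N, if the wrist force passes 120 N, or if a joint passes its speed limit or range.

## Working session

There is one attempt and no reset: what is moved stays moved. The work goes in short steps, Python scripts to look and compute and a tool call to move; the robot and the scene stay as the last step left them, time stands still between calls to the robot, and variables do not carry over. Pictures are saved under pics/ and viewed, at most 12 in all, crops included, and the job is handed in when it is done.

Besides the shell and the picture viewer there is one more tool, called after ">>>" by a JSON object that holds its "method" and its "body". move_arm: Moves the arm, as the interface text tells. Its arguments: {"type":"object","properties":{"commands":{"type":"array","items":{"type":"object","properties":{"dx":{"type":"number"},"dy":{"type":"number"},"dz":{"type":"number"},"rx":{"type":"number"},"ry":{"type":"number"},"rz":{"type":"number"},"hand":{"type":"number"}}}}},"required":["commands"]}

```bash
mkdir -p pics; ls; cat > h.py <<'E'
from cell import env, cams
import numpy as np, cv2
from scipy.spatial.transform import Rotation as R
def snap(n,f=None):
    s=cams.snapshot(n)
    if f: cv2.imwrite('pics/'+f,s['color'][:,:,::-1])
    return s
def rot(a):
    a=np.array(a,float)
    return a if a.shape==(3,3) else (R.from_rotvec(a).as_matrix() if a.size==3 else None)
def cloud(s):
    h,w=s['depth'].shape; f=h/2/np.tan(np.radians(s['fov_y'])/2)
    u,v=np.meshgrid(np.arange(w),np.arange(h)); d=s['depth']
    P=np.stack([(u-s['cx'])/f*d,(v-s['cy'])/f*d,d],-1)
    return P@rot(s['attitude']).T+np.array(s['origin'])
E
python3 - <<'E'
from h import *
for n in('side','top'):
    s=snap(n,n+'0.png'); print(n,s['fov_y'],s['cx'],s['cy'],s['origin'],s['attitude'])
    np.savez(n+'0.npz',P=cloud(s),c=s['color'])
print(env.sense(),env.grip_depth)
E
```

```text
pics
side 45.3045519549156 315.25732129989916 247.50563888960266 [-0.32739905  0.9325569   0.83049415] [-0.90819621  2.2380114  -1.3340983 ]
top 56.1797366131912 317.47649448414677 240.74496346147717 [0.31994338 0.02546346 1.22156958] [-2.11422688  2.10525289 -0.1700579 ]
{'time': 0.1, 'joints': array([ 1.12340599,  0.33285093, -0.06471088,  1.46084261,  0.02161771,
        1.34989692, -0.08848097]), 'joint_vel': array([-1.67235965e-03, -6.94816177e-05,  1.56970143e-04, -2.49143395e-03,
       -2.54012671e-04,  2.81007691e-04, -3.31521449e-03]), 'joint_torque': array([ 1.24666447e-03, -6.24542928e+01,  2.46532517e-02, -3.90719533e+01,
       -6.13735034e-02,  3.65505810e-02, -5.52688050e-05]), 'position': array([ 0.25741755, -0.56910402,  0.1875142 ]), 'ee_rot': array([-3.06975273e+00, -6.62068850e-01,  5.39073239e-04]), 'wrist_force': array([ 1.08184637,  1.07472483, -0.05112704]), 'moment': array([-0.01104372, -0.00949374,  0.05255047]), 'grasp_force': 0.0, 'finger_gap': 0.08693831441632896} -0.0187
```

View pics/top0.png

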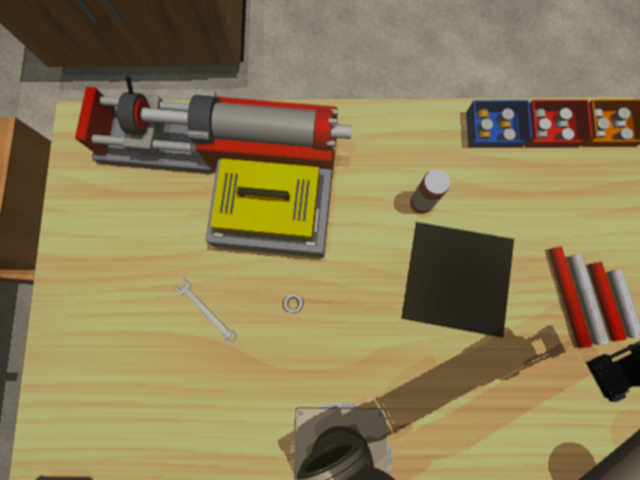

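View pics/side0.png

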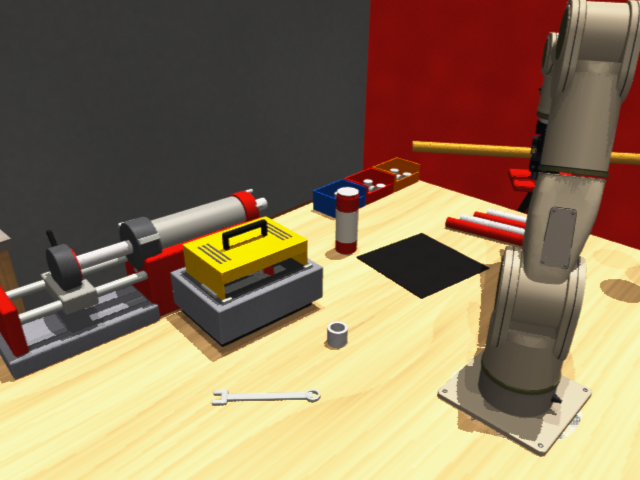

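The top view shows the yellow cover at about (265,198), mat (458,279), can (430,190), coupling (292,303) and wrench (207,310). In the side view something red shows in the finger gap near (268,270).

```bash
python3 - <<'E'
from h import *
for n in('top','side'):
    z=np.load(n+'0.npz');P=z['P'];c=z['c'].astype(int)
    r,g,b=c[...,0],c[...,1],c[...,2]
    y=(r>150)&(g>140)&(b<60)&(P[...,2]>.185)&(P[...,2]<.21)
    pts=P[y]; rect=cv2.minAreaRect(pts[:,:2].astype(np.float32)*1000)
    print(n,'cover top',rect,np.median(pts[:,2]))
    k=(P[...,2]>.215)&(P[...,2]<.245)&(r<70)&(g<70)&(np.hypot(P[...,0]-rect[0][0]/1e3,P[...,1]-rect[0][1]/1e3)<.09)
    print(' handle',k.sum(),cv2.minAreaRect(P[k][:,:2].astype(np.float32)*1000),np.median(P[k][:,2]))
    m=(r<60)&(g<60)&(b<60)&(P[...,2]<.02)&(P[...,2]>-.01)&(P[...,0]>.2)&(P[...,0]<.7)&(P[...,1]<-.1)&(P[...,1]>-.6)
    m=cv2.morphologyEx(m.astype(np.uint8),cv2.MORPH_OPEN,np.ones((9,9)))>0
    print(' mat',cv2.minAreaRect(P[m][:,:2].astype(np.float32)*1000),np.median(P[m][:,2]))
    d=(abs(P[...,2]-.12)<.006)&(abs(r-g)<30)&(abs(g-b)<30)&(np.hypot(P[...,0]-rect[0][0]/1e3,P[...,1]-rect[0][1]/1e3)<.22)
    print(' deck',cv2.minAreaRect(P[d][:,:2].astype(np.float32)*1000),np.median(P[d][:,2]))
    if n=='side':
        q=(r>1.6*g)&(r>1.6*b)&(r>60); q[:250]=0;q[300:]=0;q[:,:225]=0;q[:,310:]=0
        for v,u in np.argwhere(q)[::6]: print(u,v,P[v,u].round(3))
        cv2.imwrite('pics/crop.png',cv2.resize(z['c'][200:350,160:340,::-1],None,fx=4,fy=4,interpolation=2))
E
```

```text
top cover top ((623.8784790039062, 181.57513427734375), (238.6748504638672, 169.82089233398438), 84.67707061767578) 0.194909011053904
 handle 305 ((621.097412109375, 180.358154296875), (116.77220916748047, 12.623638153076172), 84.42403411865234) 0.2349583704906426
 mat ((450.64990234375, -318.5993347167969), (266.2163391113281, 263.802001953125), 79.467529296875) 0.005168900447301894
 deck ((629.3179931640625, 199.28921508789062), (336.1140441894531, 228.28689575195312), 84.47718811035156) 0.12009997519004356
side cover top ((621.7837524414062, 183.59927368164062), (242.42324829101562, 178.4341278076172), 84.23350524902344) 0.19482068535616076
 handle 299 ((618.1875610351562, 184.47027587890625), (122.60938262939453, 17.896387100219727), 83.85344696044922) 0.23208252963756104
 mat ((447.5575256347656, -314.0831298828125), (270.3273620605469, 274.20428466796875), 80.77508544921875) 0.004695884212695234
 deck ((624.0841064453125, 185.74244689941406), (299.3758850097656, 230.6639404296875), 84.7666015625) 0.12022905484110002
268 266 [0.536 0.191 0.167]
269 267 [0.548 0.178 0.154]
265 268 [0.56  0.179 0.147]
271 268 [0.544 0.175 0.152]
266 269 [0.555 0.181 0.146]
272 269 [0.539 0.176 0.152]
267 270 [0.555 0.178 0.143]
273 270 [0.543 0.17  0.145]
268 271 [0.552 0.177 0.141]
264 272 [0.563 0.181 0.135]
270 272 [0.549 0.174 0.138]
267 273 [0.555 0.179 0.135]
273 273 [0.54  0.173 0.138]
273 274 [0.54  0.173 0.136]
```

View pics/crop.png

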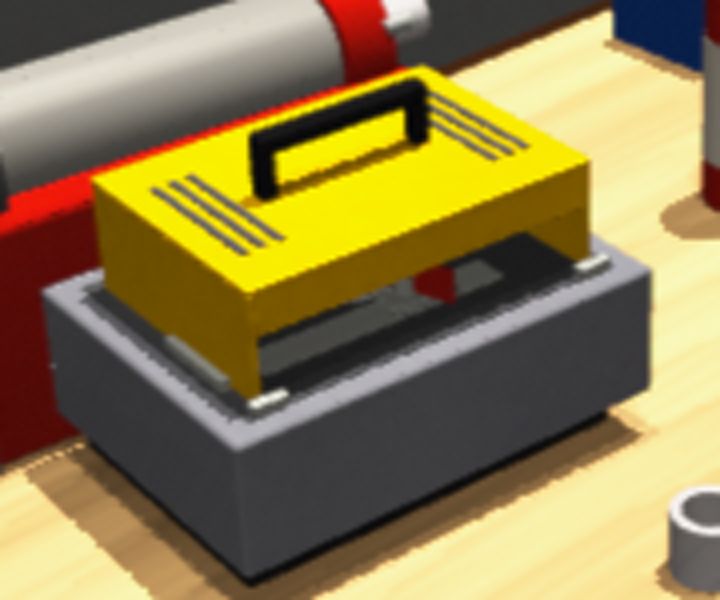

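The crop shows the red tab in the gap at about (435,285). That puts its tip near machine (x −81, y −17) mm, angled toward −y. I'll move over first and collect joint and pose data to model the arm.

>>> {"method": "move_arm", "body": {"commands": [{"dz":0.06},{"dx":0.05,"dy":0.05,"dz":0.12},{"dx":0.14,"dy":0.37,"dz":0.2},{"dx":0.14,"dy":0.37,"dz":0.2},{"dx":0.14,"dy":0.37,"dz":0.2},{"dx":0.14,"dy":0.37,"dz":0.2},{"dx":0.14,"dy":0.37,"dz":0.2},{"dx":0.14,"dy":0.37,"dz":0.2}]}}

```text
invalid input
```

```bash
cat > rec.py <<'E'
from h import *
import json,os
L=json.load(open('rec.json')) if os.path.exists('rec.json') else [[[1.12340599,0.33285093,-0.06471088,1.46084261,0.02161771,1.34989692,-0.08848097],[0.25741755,-0.56910402,0.1875142],[-3.06975273,-.66206885,5.39e-4]]]
s=env.sense(); L.append([list(map(float,s[k])) for k in('joints','position','ee_rot')]); json.dump(L,open('rec.json','w'))
print(s['time'],s['joints'].round(3),s['position'].round(4),s['ee_rot'].round(3),'\n',R.from_rotvec(s['ee_rot']).as_matrix().round(3),s['wrist_force'].round(1),s['finger_gap'])
E
python3 rec.py
```

```text
0.1 [ 1.123  0.333 -0.065  1.461  0.022  1.35  -0.088] [ 0.2574 -0.5691  0.1875] [-3.07e+00 -6.62e-01  1.00e-03] 
 [[ 0.911  0.412 -0.001]
 [ 0.412 -0.911  0.001]
 [-0.    -0.001 -1.   ]] [ 1.1  1.1 -0.1] 0.08693831441632896
```

>>> {"method": "move_arm", "body": {"commands": [{"dx":0,"dy":0,"dz":0.06,"rx":0,"ry":0,"rz":0,"hand":0},{"dx":0.05,"dy":0.05,"dz":0.12,"rx":0,"ry":0,"rz":0,"hand":0},{"dx":0.14,"dy":0.37,"dz":0.2,"rx":0,"ry":0,"rz":0,"hand":0},{"dx":0.14,"dy":0.37,"dz":0.2,"rx":0,"ry":0,"rz":0,"hand":0},{"dx":0.14,"dy":0.37,"dz":0.2,"rx":0,"ry":0,"rz":0,"hand":0},{"dx":0.14,"dy":0.37,"dz":0.2,"rx":0,"ry":0,"rz":0,"hand":0},{"dx":0.14,"dy":0.37,"dz":0.2,"rx":0,"ry":0,"rz":0,"hand":0},{"dx":0.14,"dy":0.37,"dz":0.2,"rx":0,"ry":0,"rz":0,"hand":0}]}}

```text
time: 1.1
position: [0.3979, -0.1971, 0.3888]
ee_rot: [3.07, 0.664, 0.0]
wrist_force: [1.0, -1.1, 0.3]
finger_gap: 0.0872
grasp_force: 0.0
```

```bash
rm rec.json; python3 rec.py
```

```text
1.1 [ 0.76  -0.082 -0.367  1.506 -0.029  1.712 -0.755] [ 0.3979 -0.1971  0.3888] [3.07  0.664 0.   ] 
 [[ 0.911  0.413  0.   ]
 [ 0.413 -0.911 -0.   ]
 [-0.     0.    -1.   ]] [ 1.  -1.1  0.3] 0.08717183077952949
```

>>> {"method": "move_arm", "body": {"commands": [{"dx":0,"dy":0.37,"dz":0.03,"rx":0,"ry":0,"rz":-29.8,"hand":0},{"dx":0,"dy":0.37,"dz":0.03,"rx":0,"ry":0,"rz":-29.8,"hand":0},{"dx":0,"dy":0.37,"dz":0.03,"rx":0,"ry":0,"rz":-29.8,"hand":0},{"dx":0,"dy":0.37,"dz":0.03,"rx":0,"ry":0,"rz":-29.8,"hand":0},{"dx":0,"dy":0.37,"dz":0.03,"rx":0,"ry":0,"rz":-29.8,"hand":0},{"dx":0,"dy":0.37,"dz":0.03,"rx":0,"ry":0,"rz":-29.8,"hand":0},{"dx":0,"dy":0.37,"dz":0.03,"rx":0,"ry":0,"rz":-29.8,"hand":0}]}}

```text
time: 1.98
position: [0.3963, 0.1749, 0.4186]
ee_rot: [-3.138, 0.138, -0.001]
wrist_force: [0.4, 0.2, -0.0]
finger_gap: 0.0871
grasp_force: 0.0
```

```bash
python3 rec.py
```

```text
1.975 [ 0.531 -0.11  -0.924  1.434 -0.09   1.773 -2.067] [0.3963 0.1749 0.4186] [-3.138e+00  1.380e-01 -1.000e-03] 
 [[ 0.996 -0.088  0.001]
 [-0.088 -0.996  0.   ]
 [ 0.001 -0.    -1.   ]] [ 0.4  0.2 -0. ] 0.08713594346121133
```

>>> {"method": "move_arm", "body": {"commands": [{"dx":0,"dy":0,"dz":0,"rx":0,"ry":-30,"rz":0,"hand":0},{"dx":0,"dy":0,"dz":0,"rx":0,"ry":-30,"rz":0,"hand":0},{"dx":0,"dy":0,"dz":0,"rx":0,"ry":-30,"rz":0,"hand":0},{"dx":0,"dy":0,"dz":0,"rx":0,"ry":-30,"rz":0,"hand":0}]}}

```text
time: 2.48
position: [0.3874, 0.1617, 0.4232]
ee_rot: [-3.067, 0.167, -0.66]
wrist_force: [-0.6, -0.5, 1.4]
finger_gap: 0.0871
grasp_force: 0.0
```

```bash
python3 rec.py
```

```text
2.475 [ 0.119 -0.499 -0.519  1.763 -0.062  1.432 -2.076] [0.3874 0.1617 0.4232] [-3.067  0.167 -0.66 ] 
 [[ 0.906 -0.104  0.41 ]
 [-0.104 -0.994 -0.022]
 [ 0.41  -0.023 -0.912]] [-0.6 -0.5  1.4] 0.08713213874613074
```

```bash
cat > kin.py <<'E'
import numpy as np, json, itertools
from scipy.spatial.transform import Rotation as R
from scipy.optimize import least_squares
def rz(a): c,s=np.cos(a),np.sin(a); return np.array([[c,-s,0],[s,c,0],[0,0,1.]])
def ry(a): c,s=np.cos(a),np.sin(a); return np.array([[c,0,s],[0,1,0],[-s,0,c]])
def fk(q,p,sg,full=False):
    o1,o7,h,L1,L2,Lt,a,bx,e1,e2=p
    A=rz(sg[0]*q[0]+o1); x=A@[bx,0,h]; pts=[x]
    A=A@ry(q[1])@rz(sg[1]*q[2]); x=x+A@[e1,0,L1]; pts.append(x)
    A=A@ry(q[3]); x=x+A@[e2,0,0]; A=A@rz(sg[2]*q[4]); x=x+A@[0,0,L2]; pts.append(x)
    A=A@ry(q[5]); x=x+A@[a,0,0]; A=A@rz(sg[3]*q[6]+o7); x=x+A@[0,0,Lt]
    return (x,A,pts) if full else (x,A)
E
python3 - <<'E'
from kin import *
D=json.load(open('rec.json'))
def res(p,sg):
    r=[]
    for q,x,e in D:
        X,A=fk(q,p,sg); r+=list((X-x)*5)+list((R.from_matrix(A).inv()*R.from_rotvec(e)).as_rotvec())
    return np.r_[r,0.02*(np.array(p)[6:])]
best=[]
for sg in itertools.product([1,-1],repeat=4):
  for o1 in(0,1.57,3.14,-1.57):
    for o7 in(0,1.57,3.14,-1.57):
      s=least_squares(res,[o1,o7,.33,.42,.4,.25,0,0,0,0],args=(sg,)); best.append((s.cost,sg,s.x))
best.sort(key=lambda b:b[0])
for b in best[:3]: print(b[0],b[1],b[2].round(4))
json.dump([list(best[0][1]),list(best[0][2])],open('kin.json','w'))
E
```

```text
0.002327792134873585 (-1, -1, -1, -1) [-0.0726  1.4998  0.2874  0.5052  0.4403  0.4409  0.0246  0.0165  0.0472
  0.0244]
0.0023277921348736014 (-1, -1, -1, -1) [-0.0726  1.4998  0.2874  0.5052  0.4403  0.4409  0.0246  0.0165  0.0472
  0.0244]
0.002327792134873604 (-1, -1, -1, -1) [-0.0726  1.4998  0.2874  0.5052  0.4403  0.4409  0.0246  0.0165  0.0472
  0.0244]
```

```bash
cat > kin.py <<'E'
import numpy as np, json, itertools
from scipy.spatial.transform import Rotation as R
from scipy.optimize import least_squares
sg=(-1,-1,-1,-1)
def rz(a): c,s=np.cos(a),np.sin(a); return np.array([[c,-s,0],[s,c,0],[0,0,1.]])
def ry(a): c,s=np.cos(a),np.sin(a); return np.array([[c,0,s],[0,1,0],[-s,0,c]])
def fk(q,p,full=False):
    h,L1,L2,Lt,a,bx,e1,e2,w1,w2,w3,w4,o1,o7=p
    A=rz(-q[0]+o1); x=A@[bx,w1,h]; pts=[x]
    A=A@ry(q[1])@rz(-q[2]); x=x+A@[e1,w2,L1]; pts.append(x)
    A=A@ry(q[3]); x=x+A@[e2,w3,0]; A=A@rz(-q[4]); x=x+A@[0,w4,L2]; pts.append(x)
    A=A@ry(q[5]); x=x+A@[a,0,0]; A=A@rz(-q[6]+np.pi/2+o7); x=x+A@[0,0,Lt]
    return (x,A,pts) if full else (x,A)
def fit():
    D=json.load(open('rec.json'))
    def res(p,reg=.003):
        r=[]
        for q,x,e in D:
            X,A=fk(q,p); r+=list((X-x)*5)+list((R.from_matrix(A).inv()*R.from_rotvec(e)).as_rotvec())
        return np.r_[r,reg*np.array(p)[4:]]
    s=least_squares(res,[.33,.42,.4,.25]+[0]*10)
    return s.x, res(s.x)[:-10].reshape(-1,6)
if __name__=='__main__':
    p,r=fit(); print(p.round(3)); print(r.round(4)); json.dump(list(p),open('kin.json','w'))
E
python3 kin.py
```

```text
[ 0.258  0.449  0.49   0.386  0.    -0.     0.    -0.    -0.022 -0.012
 -0.012 -0.     0.     0.   ]
[[ 0.  0.  0. -0.  0.  0.]
 [-0. -0.  0.  0. -0.  0.]
 [ 0.  0. -0. -0.  0.  0.]
 [ 0.  0. -0. -0.  0. -0.]]
```

```bash
cat > ik.py <<'E'
from kin import *
p=np.array(json.load(open('kin.json')))
lo=np.array([-2.6,-.5,-1.47,.16,-1.27,.06,-2.6]);hi=np.array([2.6,2.12,1.34,2.42,4.41,2.06,2.6])
yaw=np.radians(-5.35); mx=np.array([np.cos(yaw),np.sin(yaw),0]); my=np.array([-np.sin(yaw),np.cos(yaw),0]); mz=np.array([0,0,1.])
C=np.array([.622,.1825,0])
def att(th,roll):  # tool z = forward, th deg below horizontal; roll 0: tool y along machine y ; 90: vertical
    t=np.radians(th); z=mx*np.cos(t)-mz*np.sin(t); y=my; x=np.cross(y,z)
    return np.c_[x,y,z]@rz(np.radians(roll))
def ik(x,A,q0):
    f=lambda q:np.r_[(fk(q,p)[0]-x)*5,(R.from_matrix(A).inv()*R.from_matrix(fk(q,p)[1])).as_rotvec(),.002*(q-q0)]
    s=least_squares(f,np.clip(q0,lo+1e-3,hi-1e-3),bounds=(lo,hi)); return s.x,np.abs(f(s.x)[:6]).max()
E
python3 - <<'E'
from ik import *
rng=np.random.default_rng(0); qc=np.array(json.load(open('rec.json'))[-1][0])
x=C-.066*mx+[0,0,.145]-my*.035
for roll in(0,180,90,-90):
  for th in(0,15,30,45,60):
    b=[]
    for i in range(14):
        q,e=ik(x,att(th,roll),qc if i==0 else rng.uniform(lo,hi))
        if e<.01:
            m=np.minimum(q-lo,hi-q).min(); P=fk(q,p,True)[2]
            b.append((m>.08,-abs(q-qc).max(),m,q,P))
    if b:
        k=max(b,key=lambda t:t[:2]); print(roll,th,len(b),round(k[2],2),k[3].round(2),'elbow',k[4][1].round(2),'wrist',k[4][2].round(2))
    else: print(roll,th,'none')
E
```

```text
0 0 none
0 15 none
0 30 none
0 45 8 0.1 [-0.08 -0.14 -0.58  2.32  0.96  0.55  0.05] elbow [-0.05 -0.04  0.7 ] wrist [0.28 0.18 0.42]
0 60 9 0.12 [-1.77 -0.38  1.08  2.18  0.9   0.93  0.33] elbow [ 0.06 -0.17  0.67] wrist [0.36 0.17 0.48]
180 0 none
180 15 none
180 30 none
180 45 3 0.03 [ 0.89 -0.47 -1.34  2.29  0.    0.3  -2.25] elbow [-0.14  0.14  0.66] wrist [0.28 0.18 0.42]
180 60 6 0.13 [ 0.09 -0.06 -0.62  2.11  0.42  0.7  -2.47] elbow [-0.02 -0.03  0.71] wrist [0.36 0.17 0.48]
90 0 none
90 15 none
90 30 none
90 45 9 0.11 [ 0.21 -0.16 -0.84  2.31  0.9   0.51 -1.47] elbow [-0.07 -0.02  0.7 ] wrist [0.28 0.18 0.42]
90 60 11 0.27 [-0.94 -0.11  0.37  2.15  0.54  0.74 -1.  ] elbow [-0.01 -0.06  0.7 ] wrist [0.36 0.17 0.48]
-90 0 none
-90 15 none
-90 30 none
-90 45 6 0.12 [ 0.43 -0.19 -1.03  2.3   0.83  0.46  1.74] elbow [-0.08  0.01  0.7 ] wrist [0.28 0.18 0.42]
-90 60 8 0.27 [-1.01 -0.12  0.43  2.15  0.55  0.75  2.13] elbow [-0.   -0.07  0.7 ] wrist [0.36 0.17 0.48]
```

```bash
cat >> ik.py <<'E'
def tgt(th,roll,xm,ym,zd,back=0): # machine mm -> world TCP
    A=att(th,roll); return C+mx*xm/1e3+my*ym/1e3+[0,0,.12+zd/1e3]-A[:,2]*back/1e3, A
def rel(x,A,x0,A0):
    print('d',np.round(x-x0,4),'r',np.degrees(R.from_matrix(A@A0.T).as_rotvec()).round(1))
E
python3 - <<'E'
from ik import *
q,x0,e=json.load(open('rec.json'))[-1]; q=np.array(q);x0=np.array(x0);A0=R.from_rotvec(e).as_matrix()
print(fk(q,p)[0])
W=[tgt(60,180-60,-73.4,-45,9.3,170),tgt(50,180-120,-73.4,-45,9.3,140),tgt(50,0,-73.4,-45,9.3,120),tgt(50,0,-73.4,-45,9.3,0),tgt(50,0,-70.4,-5,30,0)]
for x,A in W:
    q,er=ik(x,A,q); print(x.round(4),q.round(2),round(er,4)); rel(x,A,x0,A0); x0,A0=x,A
E
```

```text
[0.3873987  0.16166562 0.42315953]
[0.4601 0.1525 0.2765] [-0.11 -0.4  -0.44  2.07  0.16  1.02 -1.23] 0.0
d [ 0.0727 -0.0092 -0.1466] r [-29.  -3.  54.]
[0.4551 0.1529 0.2365] [-0.33 -0.47 -0.4   2.28  0.43  0.84 -0.51] 0.0
d [-0.005   0.0005 -0.04  ] r [-35.2  -5.8  49.2]
[0.4679 0.1517 0.2212] [-0.51 -0.42 -0.24  2.3   0.56  0.84  0.42] 0.0
d [ 0.0128 -0.0012 -0.0153] r [-38.4   3.6  46. ]
[0.5447 0.1445 0.1293] [-0.44 -0.14 -0.2   2.31  0.84  0.58  0.21] 0.0
d [ 0.0768 -0.0072 -0.0919] r [0. 0. 0.]
[0.5514 0.1841 0.15  ] [-0.47 -0.1  -0.24  2.23  0.81  0.66  0.2 ] 0.0
d [0.0067 0.0395 0.0207] r [0. 0. 0.]
```

>>> {"method": "move_arm", "body": {"commands": [{"dx":0.06,"dy":-0.02,"dz":-0.13,"rx":-29,"ry":2,"rz":54,"hand":255},{"dx":0.06,"dy":-0.02,"dz":-0.13,"rx":-29,"ry":2,"rz":54,"hand":255},{"dx":0.06,"dy":-0.02,"dz":-0.13,"rx":-29,"ry":2,"rz":54,"hand":255},{"dx":0.06,"dy":-0.02,"dz":-0.13,"rx":-29,"ry":2,"rz":54,"hand":255},{"dx":0.06,"dy":-0.02,"dz":-0.13,"rx":-29,"ry":2,"rz":54,"hand":255},{"dx":0.06,"dy":-0.02,"dz":-0.13,"rx":-29,"ry":2,"rz":54,"hand":255},{"dx":0.06,"dy":-0.02,"dz":-0.13,"rx":-29,"ry":2,"rz":54,"hand":255}]}}

```text
time: 3.35
position: [0.447, 0.1427, 0.2931]
ee_rot: [2.503, 1.282, 0.508]
wrist_force: [-0.2, 0.0, 0.5]
finger_gap: 0.0249
grasp_force: 0.0
```

```bash
python3 rec.py; python3 kin.py|head -2; python3 - <<'E'
from ik import *
q,x0,e=json.load(open('rec.json'))[-1]; q=np.array(q);x0=np.array(x0);A0=R.from_rotvec(e).as_matrix()
for x,A in [tgt(50,60,-73.4,-45,9.3,140),tgt(50,0,-73.4,-45,9.3,120)]: rel(x,A,x0,A0)
E
```

```text
3.35 [-0.087 -0.371 -0.452  1.991  0.157  1.149 -1.203] [0.447  0.1427 0.2931] [2.503 1.282 0.508] 
 [[ 0.543  0.72   0.431]
 [ 0.82  -0.565 -0.089]
 [ 0.18   0.402 -0.898]] [-0.2  0.   0.5] 0.024877279025136454
[ 0.258  0.449  0.49   0.386  0.    -0.    -0.    -0.    -0.022 -0.012
 -0.012 -0.     0.     0.   ]
d [ 0.0081  0.0103 -0.0565] r [-31.4  -8.4  51.6]
d [ 0.0209  0.0091 -0.0719] r [-64.1   0.4 101.4]
```

>>> {"method": "move_arm", "body": {"commands": [{"dx":0.005,"dy":0.005,"dz":-0.02,"rx":-64.1,"ry":0.4,"rz":101.4,"hand":255},{"dx":0.01,"dy":0.009,"dz":-0.04,"rx":-64.1,"ry":0.4,"rz":101.4,"hand":255},{"dx":0.021,"dy":0.009,"dz":-0.072,"rx":-64.1,"ry":0.4,"rz":101.4,"hand":255},{"dx":0.021,"dy":0.009,"dz":-0.072,"rx":-64.1,"ry":0.4,"rz":101.4,"hand":255},{"dx":0.021,"dy":0.009,"dz":-0.072,"rx":-64.1,"ry":0.4,"rz":101.4,"hand":255},{"dx":0.021,"dy":0.009,"dz":-0.072,"rx":-64.1,"ry":0.4,"rz":101.4,"hand":255},{"dx":0.021,"dy":0.009,"dz":-0.072,"rx":-64.1,"ry":0.4,"rz":101.4,"hand":255},{"dx":0.021,"dy":0.009,"dz":-0.072,"rx":-64.1,"ry":0.4,"rz":101.4,"hand":255},{"dx":0.021,"dy":0.009,"dz":-0.072,"rx":-64.1,"ry":0.4,"rz":101.4,"hand":255},{"dx":0.021,"dy":0.009,"dz":-0.072,"rx":-64.1,"ry":0.4,"rz":101.4,"hand":255},{"dx":0.021,"dy":0.009,"dz":-0.072,"rx":-64.1,"ry":0.4,"rz":101.4,"hand":255},{"dx":0.021,"dy":0.009,"dz":-0.072,"rx":-64.1,"ry":0.4,"rz":101.4,"hand":255}]}}

```text
time: 4.85
position: [0.4681, 0.1513, 0.2213]
ee_rot: [0.116, 2.442, -0.041]
wrist_force: [-0.2, -0.6, 0.7]
finger_gap: 0.0005
grasp_force: 0.0
```

```bash
python3 rec.py;  python3 - <<'E'
from ik import *
q,x0,e=json.load(open('rec.json'))[-1]; q=np.array(q);x0=np.array(x0);A0=R.from_rotvec(e).as_matrix()
for x,A in [tgt(50,0,-73.4,-45,9.3,120),tgt(50,0,-73.4,-45,9.3,0)]: rel(x,A,x0,A0)
from h import *
s=snap('side')
cv2.imwrite('pics/crop2.png',cv2.resize(s['color'][170:350,160:400,::-1],None,fx=3,fy=3,interpolation=2))
E
```

```text
4.85 [-0.443 -0.424 -0.298  2.298  0.525  0.827  0.453] [0.4681 0.1513 0.2213] [ 0.116  2.442 -0.041] 
 [[-0.763  0.095  0.639]
 [ 0.073  0.995 -0.06 ]
 [-0.642  0.001 -0.767]] [-0.2 -0.6  0.7] 0.0004883476135813195
d [-0.0002  0.0004 -0.    ] r [-0.1 -0.   0.1]
d [ 0.0766 -0.0068 -0.092 ] r [-0.1 -0.   0.1]
```

View pics/crop2.png

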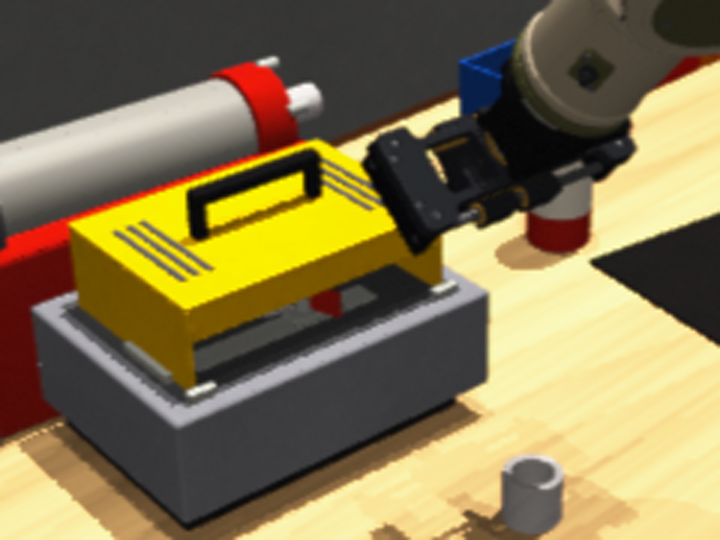

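The gripper shows as a black plate around (370–430,140–250) in the crop. I'll check its shape in the tool frame with depth.

```bash
python3 - <<'E'
from h import *
s=snap('side'); P=cloud(s); t=env.sense(); A=R.from_rotvec(t['ee_rot']).as_matrix(); x0=t['position']
o=np.array(s['origin']);Ac=rot(s['attitude']); f=240/np.tan(np.radians(s['fov_y'])/2)
c=Ac.T@(x0-o); u=c[:2]/c[2]*f+[s['cx'],s['cy']]; print('TCP px',u,'crop',(u-[160,170])*3,'depth there',s['depth'][int(u[1]),int(u[0])],c[2])
T=(P-x0)@A
m=(s['color'].max(-1)<75)&(np.linalg.norm(T,axis=-1)<.2)&(T[...,2]<.02)
Q=T[m]*1000
for a in range(-160,20,10):
    k=Q[(Q[:,2]>=a)&(Q[:,2]<a+10)]
    if len(k)>3: print(a,len(k),'x',np.percentile(k[:,0],[2,98]).round(),'y',np.percentile(k[:,1],[2,98]).round())
s=snap('top');P=cloud(s);T=(P-x0)@A
m=(s['color'].max(-1)<75)&(np.linalg.norm(T,axis=-1)<.2)&(T[...,2]<.02)&(P[...,2]>.2)
Q=T[m]*1000; print('top')
for a in range(-160,20,10):
    k=Q[(Q[:,2]>=a)&(Q[:,2]<a+10)]
    if len(k)>3: print(a,len(k),'x',np.percentile(k[:,0],[2,98]).round(),'y',np.percentile(k[:,1],[2,98]).round())
E
```

```text
TCP px [300.81243534 249.04149498] crop [422.43730601 237.12448495] depth there 1.1025712 1.2697776756041586
-160 121 x [-24.  28.] y [-43.  92.]
-150 879 x [-31.  37.] y [-83.  96.]
-140 207 x [-32.  38.] y [-70.  95.]
-130 441 x [-35.  38.] y [-77.  92.]
-120 204 x [-30.  38.] y [-80.  88.]
-110 60 x [-33.  37.] y [-81.  88.]
-80 6 x [-7. 12.] y [ 6. 14.]
top
-160 179 x [-27.   7.] y [-51.  14.]
-150 1304 x [-38.  31.] y [-93.  90.]
-140 89 x [-39.  19.] y [-91.  88.]
-130 269 x [-40.  28.] y [-83.  79.]
-120 86 x [-40.  26.] y [-84.  81.]
-110 5 x [-39. -13.] y [-17.   4.]
-90 9 x [-12.   5.] y [3. 7.]
-80 10 x [-14.  -9.] y [3. 9.]
-70 19 x [-13.  -9.] y [-11.   6.]
-60 19 x [-12.  -7.] y [-9.  5.]
-50 23 x [-13.  -1.] y [-10.   6.]
```

The plate is the gripper body (y ±95, starting about 105 mm behind the TCP), so the fingers are slim and clear. Inserting.

>>> {"method": "move_arm", "body": {"commands": [{"dx":0.026,"dy":-0.002,"dz":-0.031,"rx":0,"ry":0,"rz":0,"hand":255},{"dx":0.051,"dy":-0.0045,"dz":-0.061,"rx":0,"ry":0,"rz":0,"hand":255},{"dx":0.066,"dy":-0.006,"dz":-0.079,"rx":0,"ry":0,"rz":0,"hand":255},{"dx":0.0766,"dy":-0.0068,"dz":-0.092,"rx":0,"ry":0,"rz":0,"hand":255},{"dx":0.0766,"dy":-0.0068,"dz":-0.092,"rx":0,"ry":0,"rz":0,"hand":255},{"dx":0.0766,"dy":-0.0068,"dz":-0.092,"rx":0,"ry":0,"rz":0,"hand":255}]}}

```text
time: 5.75
position: [0.5448, 0.1454, 0.13]
ee_rot: [0.114, 2.441, -0.041]
wrist_force: [0.2, -0.4, 0.1]
finger_gap: 0.0002
grasp_force: 0.0
```

>>> {"method": "move_arm", "body": {"commands": [{"dx":0.0007,"dy":0.008,"dz":0,"rx":0,"ry":0,"rz":0,"hand":255},{"dx":0.0014,"dy":0.015,"dz":0,"rx":0,"ry":0,"rz":0,"hand":255},{"dx":0.0014,"dy":0.015,"dz":0,"rx":0,"ry":0,"rz":0,"hand":255},{"dx":0.0014,"dy":0.015,"dz":0,"rx":0,"ry":0,"rz":0,"hand":255}]}}

```text
time: 6.25
position: [0.5461, 0.1603, 0.1295]
ee_rot: [0.112, 2.442, -0.042]
wrist_force: [0.8, 0.1, 0.4]
finger_gap: 0.0007
grasp_force: 0.0
```

>>> {"method": "move_arm", "body": {"commands": [{"dx":0.0005,"dy":0.005,"dz":0,"rx":0,"ry":0,"rz":0,"hand":255},{"dx":0.001,"dy":0.01,"dz":0,"rx":0,"ry":0,"rz":0,"hand":255},{"dx":0.001,"dy":0.01,"dz":0,"rx":0,"ry":0,"rz":0,"hand":255}]}}

```text
time: 6.62
position: [0.5472, 0.1709, 0.1295]
ee_rot: [0.112, 2.442, -0.042]
wrist_force: [0.7, -0.5, 0.7]
finger_gap: 0.0008
grasp_force: 0.0
```

>>> {"method": "move_arm", "body": {"commands": [{"dx":0.0005,"dy":0.004,"dz":0,"rx":0,"ry":0,"rz":0,"hand":255},{"dx":0.0006,"dy":0.007,"dz":0,"rx":0,"ry":0,"rz":0,"hand":255},{"dx":0.0006,"dy":0.007,"dz":0,"rx":0,"ry":0,"rz":0,"hand":255}]}}

```text
time: 7.0
position: [0.5478, 0.1776, 0.1295]
ee_rot: [0.112, 2.442, -0.042]
wrist_force: [-0.3, -0.6, 0.4]
finger_gap: 0.0005
grasp_force: 0.0
```

```bash
python3 rec.py;  python3 - <<'E'
from h import *
s=snap('side')
cv2.imwrite('pics/crop3.png',cv2.resize(s['color'][200:320,180:340,::-1],None,fx=5,fy=5,interpolation=2))
E
```

```text
7.0 [-0.35  -0.083 -0.349  2.259  0.853  0.615  0.145] [0.5478 0.1776 0.1295] [ 0.112  2.442 -0.042] 
 [[-0.763  0.092  0.64 ]
 [ 0.07   0.996 -0.06 ]
 [-0.642 -0.001 -0.766]] [-0.3 -0.6  0.4] 0.000457029999284092
```

View pics/crop3.png

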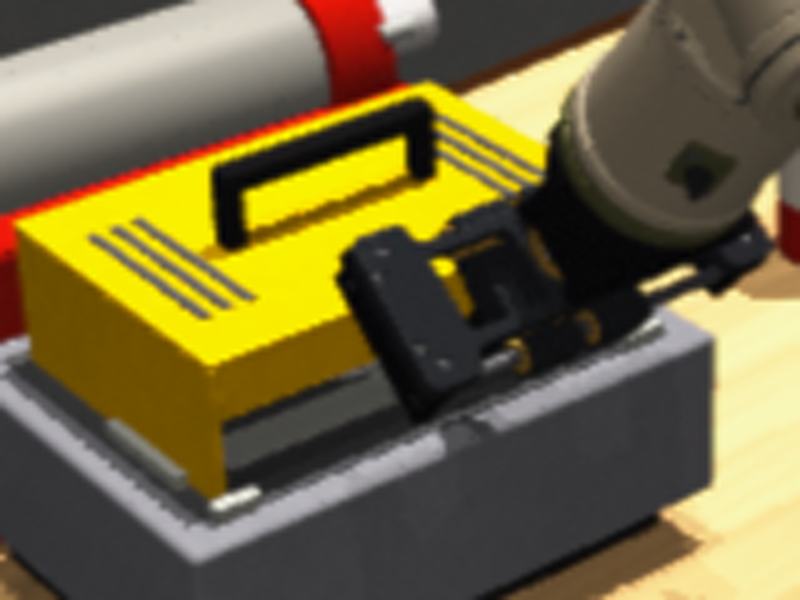

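The body hides the tab, so I'll keep going in small steps and watch the force.

>>> {"method": "move_arm", "body": {"commands": [{"dx":0.0003,"dy":0.003,"dz":0,"rx":0,"ry":0,"rz":0,"hand":255},{"dx":0.0003,"dy":0.003,"dz":0,"rx":0,"ry":0,"rz":0,"hand":255},{"dx":0.0003,"dy":0.003,"dz":0,"rx":0,"ry":0,"rz":0,"hand":255}]}}

```text
time: 7.42
position: [0.5481, 0.1802, 0.1295]
ee_rot: [0.113, 2.442, -0.042]
wrist_force: [-0.6, -0.0, -0.2]
finger_gap: 0.0003
grasp_force: 0.0
```

>>> {"method": "move_arm", "body": {"commands": [{"dx":0.0003,"dy":0.003,"dz":0,"rx":0,"ry":0,"rz":0,"hand":255},{"dx":0.0003,"dy":0.003,"dz":0,"rx":0,"ry":0,"rz":0,"hand":255},{"dx":0.0003,"dy":0.003,"dz":0,"rx":0,"ry":0,"rz":0,"hand":255}]}}

```text
time: 7.8
position: [0.5484, 0.1833, 0.1295]
ee_rot: [0.112, 2.442, -0.042]
wrist_force: [0.2, -0.1, -0.2]
finger_gap: 0.0005
grasp_force: 0.0
```

```bash
python3 - <<'E'
from h import *
z=np.load('side0.npz');P0=z['P']
s=snap('side'); P=cloud(s);c=s['color'].astype(int)
r,g,b=c[...,0],c[...,1],c[...,2]
q=(r>1.5*g)&(r>1.5*b)&(r>50)&(P[...,2]<.16)&(P[...,2]>.11)&(abs(P[...,0]-.56)<.05)&(abs(P[...,1]-.18)<.1)
print(q.sum(),[(u,v,P[v,u].round(3)) for v,u in np.argwhere(q)[:10]])
t=env.sense();print(t['wrist_force'],t['moment'])
E
```

```text
0 []
[ 0.36568787  0.44815171 -0.51342618] [ 0.15750746  0.64982361 -0.05318427]
```

>>> {"method": "move_arm", "body": {"commands": [{"dx":0.0004,"dy":0.004,"dz":0,"rx":0,"ry":0,"rz":0,"hand":255},{"dx":0.0004,"dy":0.004,"dz":0,"rx":0,"ry":0,"rz":0,"hand":255},{"dx":0.0004,"dy":0.004,"dz":0,"rx":0,"ry":0,"rz":0,"hand":255}]}}

```text
time: 8.22
position: [0.5488, 0.1873, 0.1295]
ee_rot: [0.112, 2.442, -0.042]
wrist_force: [-0.3, 0.2, -0.5]
finger_gap: 0.0002
grasp_force: 0.0
```

```bash
python3 - <<'E'
from h import *
s=snap('side'); t=env.sense();print(t['wrist_force'],t['moment'],t['joint_torque'].round(2))
A=R.from_rotvec(t['ee_rot']).as_matrix(); x0=t['position']
o=np.array(s['origin']);Ac=rot(s['attitude']); f=240/np.tan(np.radians(s['fov_y'])/2)
def px(w): c=Ac.T@(w-o); return c[:2]/c[2]*f+[s['cx'],s['cy']]
img=cv2.resize(s['color'][230:310,220:320,::-1],None,fx=8,fy=8,interpolation=2)
for i,L in((0,(0,0,0)),(1,(-.0095,.015,0)),(2,(.0095,.015,0)),(3,(-.0095,-.015,0)),(4,(.0095,-.015,0)),(5,(-.0095,.015,-.05))):
    u=((px(x0+A@np.array(L))-[220,230])*8).astype(int); cv2.circle(img,tuple(map(int,u)),4,(255,0,255),-1); cv2.putText(img,str(i),(int(u[0])+5,int(u[1])),0,.6,(255,255,0),2)
cv2.imwrite('pics/crop4.png',img[:600])
E
```

```text
[0.13728107 0.06344024 0.40344478] [ 0.17616886  0.65742848 -0.04588456] [-5.000e-02 -3.011e+01  4.200e-01 -3.515e+01  2.030e+00 -3.900e-01
  2.000e-02]
```

View pics/crop4.png

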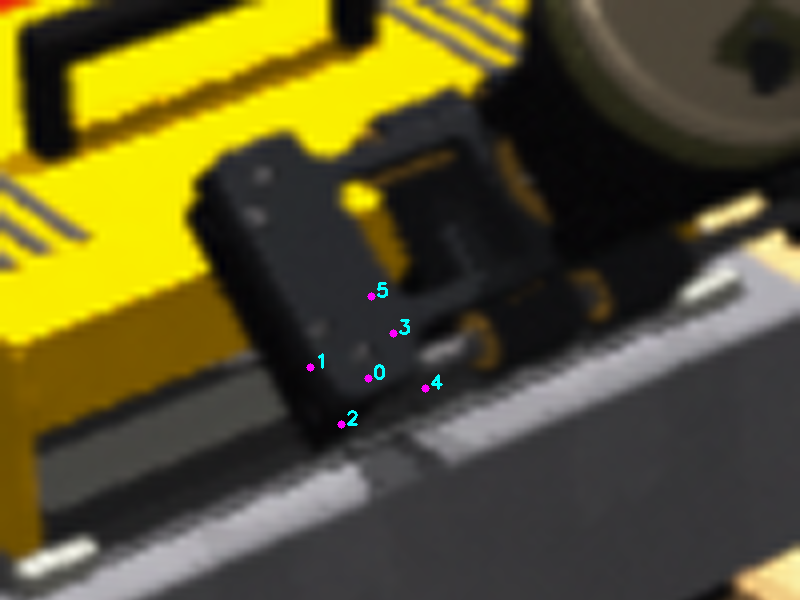

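```bash
cat > av.py <<'E'
from h import *
F=[]
for i in range(8): cams.snapshot('side'); t=env.sense(); F.append(np.r_[t['wrist_force'],t['moment']])
F=np.array(F); print(t['time'],t['position'].round(4),F.mean(0).round(2),F.std(0).round(2))
E
python3 av.py
```

```text
8.675 [0.5488 0.1873 0.1295] [-0.13 -0.15  0.05  0.17  0.62  0.01] [0.53 0.44 0.48 0.03 0.02 0.03]
```

>>> {"method": "move_arm", "body": {"commands": [{"dx":0.0004,"dy":0.004,"dz":0,"rx":0,"ry":0,"rz":0,"hand":255},{"dx":0.0007,"dy":0.008,"dz":0,"rx":0,"ry":0,"rz":0,"hand":255},{"dx":0.0007,"dy":0.008,"dz":0,"rx":0,"ry":0,"rz":0,"hand":255}]}}

```text
time: 9.05
position: [0.5495, 0.1959, 0.1295]
ee_rot: [0.112, 2.442, -0.041]
wrist_force: [0.9, -0.3, -0.2]
finger_gap: 0.0002
grasp_force: 0.0
```

```bash
python3 av.py
```

```text
9.45 [0.5495 0.1952 0.1295] [-0.1  -0.13  0.13  0.16  0.63  0.01] [0.44 0.47 0.35 0.03 0.04 0.03]
```

>>> {"method": "move_arm", "body": {"commands": [{"dx":-0.026,"dy":0.002,"dz":0.031,"rx":0,"ry":0,"rz":0,"hand":255},{"dx":-0.051,"dy":0.0045,"dz":0.061,"rx":0,"ry":0,"rz":0,"hand":255},{"dx":-0.077,"dy":-0.02,"dz":0.092,"rx":0,"ry":0,"rz":0,"hand":255},{"dx":-0.08,"dy":-0.05,"dz":0.092,"rx":0,"ry":0,"rz":0,"hand":255},{"dx":-0.08,"dy":-0.05,"dz":0.092,"rx":0,"ry":0,"rz":0,"hand":255}]}}

```text
time: 10.07
position: [0.4694, 0.1436, 0.222]
ee_rot: [0.116, 2.44, -0.042]
wrist_force: [0.1, 0.6, 0.4]
finger_gap: 0.0001
grasp_force: 0.0
```

```bash
python3 av.py; python3 - <<'E'
from h import *
t=env.sense(); A=R.from_rotvec(t['ee_rot']).as_matrix(); x0=t['position']
for n in('side','top'):
    s=snap(n); P=cloud(s); T=(P-x0)@A*1000
    m=(abs(T[...,0])<25)&(abs(T[...,1])<25)&(T[...,2]>-100)&(T[...,2]<15)
    print(n,m.sum())
    Q=T[m]
    for a in range(-100,15,10):
        k=Q[(Q[:,2]>=a)&(Q[:,2]<a+10)]
        if len(k): print(a,len(k),'x',np.percentile(k[:,0],[2,98]).round(),'y',np.percentile(k[:,1],[2,98]).round())
    if n=='side':
        c=s['color'].astype(int);r,g,b=c[...,0],c[...,1],c[...,2]
        q=(r>1.6*g)&(r>1.6*b)&(r>60); q[:250]=0;q[300:]=0;q[:,:225]=0;q[:,310:]=0
        Z=np.argwhere(q); print('red',len(Z),Z.min(0),Z.max(0)); print(np.median(P[q],0))
        cv2.imwrite('pics/crop5.png',cv2.resize(s['color'][200:320,200:360,::-1],None,fx=5,fy=5,interpolation=2))
E
```

```text
10.475 [0.4695 0.1457 0.2211] [ 0.43 -0.03  0.16  0.17  0.63  0.01] [0.55 0.28 0.43 0.03 0.03 0.02]
side 6
-80 5 x [-6. 12.] y [11. 15.]
-70 1 x [11. 11.] y [5. 5.]
red 82 [266 263] [275 273]
[0.54919407 0.17701624 0.14279551]
top 109
-100 2 x [-8. -5.] y [4. 4.]
-90 10 x [-13.   4.] y [3. 8.]
-80 9 x [-13.  -9.] y [2. 8.]
-70 23 x [-13.  -9.] y [-11.  10.]
-60 26 x [-13.  -9.] y [-10.   9.]
-50 25 x [-13.   0.] y [-11.   8.]
-40 14 x [-13.  -9.] y [-8.  7.]
```

View pics/crop5.png

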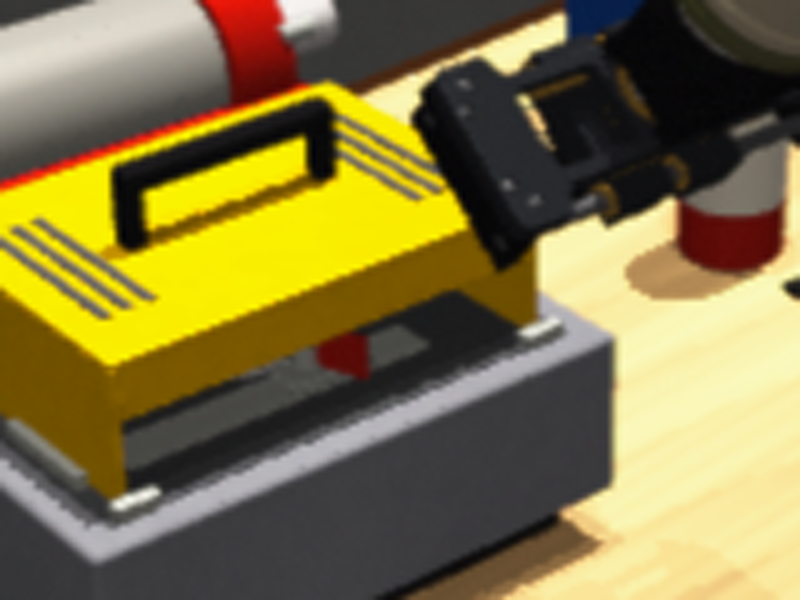

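Tab is unmoved at (345,355), and there are no finger points beyond z = −35 in the tool frame. I'll check where the fingers really end in the top view.

```bash
python3 - <<'E'
from h import *
t=env.sense(); A=R.from_rotvec(t['ee_rot']).as_matrix(); x0=t['position']
s=snap('top'); o=np.array(s['origin']);Ac=rot(s['attitude']); f=240/np.tan(np.radians(s['fov_y'])/2); P=cloud(s); T=(P-x0)@A*1000
for z in range(-100,15,8):
    c=Ac.T@(x0+A@[-.0095,0,z/1e3]-o); u=(c[:2]/c[2]*f+[s['cx'],s['cy']]).round().astype(int)
    print(z,u,'exp',c[2].round(3),'meas',s['depth'][u[1],u[0]].round(3),s['color'][u[1],u[0]],T[u[1],u[0]].round())
u0=u
cv2.imwrite('pics/top2.png',cv2.resize(s['color'][u0[1]-50:u0[1]+70,u0[0]-80:u0[0]+80,::-1],None,fx=5,fy=5,interpolation=2))
E
```

```text
-100 [269 280] exp 0.922 meas 0.94 [44 38 27] [  1.   3. -85.]
-92 [270 278] exp 0.929 meas 0.886 [57 52 42] [ -34.   -7. -127.]
-84 [270 276] exp 0.936 meas 0.886 [62 60 52] [ -37.   -7. -125.]
-76 [271 274] exp 0.943 meas 0.889 [52 49 32] [ -39.   -8. -121.]
-68 [272 272] exp 0.95 meas 0.893 [46 43 30] [ -40.   -9. -115.]
-60 [272 270] exp 0.957 meas 0.955 [49 47 33] [ -9.   0. -62.]
-52 [273 268] exp 0.964 meas 0.962 [49 42 30] [-10.  -0. -54.]
-44 [274 266] exp 0.971 meas 0.964 [44 42 30] [-12.  -2. -50.]
-36 [274 264] exp 0.978 meas 0.976 [73 68 44] [-10.   0. -38.]
-28 [275 262] exp 0.985 meas 1.239 [173 159 100] [128.  34. 186.]
-20 [275 260] exp 0.992 meas 1.237 [185 166 106] [122.  34. 187.]
-12 [276 258] exp 0.999 meas 1.24 [184 166 105] [118.  33. 192.]
-4 [277 256] exp 1.005 meas 1.24 [164 140  88] [113.  30. 195.]
4 [277 254] exp 1.012 meas 1.24 [98 81 50] [108.  31. 197.]
12 [278 252] exp 1.019 meas 1.18 [58 54 40] [ 73.  21. 149.]
```

View pics/top2.png

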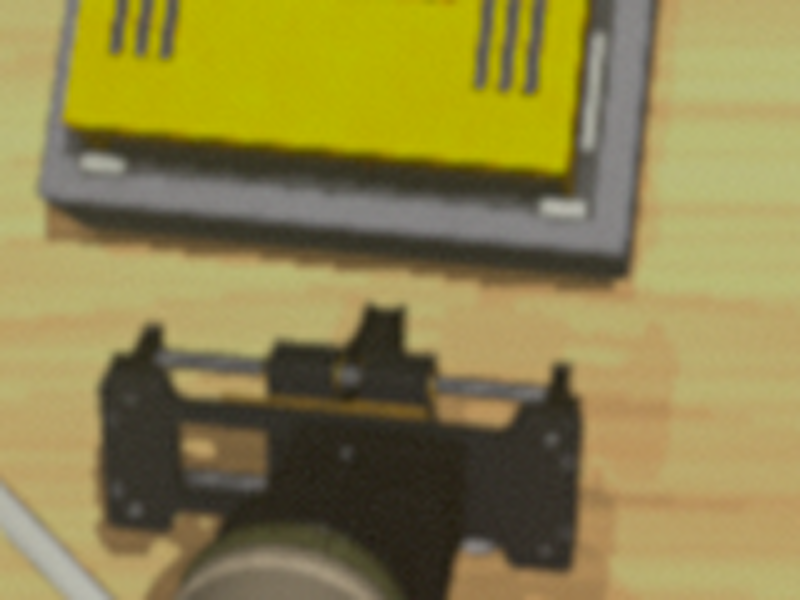

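The fingers end about 33 mm short of the reported TCP, and the body start (−105 instead of −70) shows the same offset. That explains the missed contact, so I'll correct by about 31 mm along the tool axis.

```bash
python3 rec.py | head -1; python3 - <<'E'
from ik import *
q,x0,e=json.load(open('rec.json'))[-1]; q=np.array(q);x0=np.array(x0);A0=R.from_rotvec(e).as_matrix()
for x,A in [tgt(50,0,-73.4,-45,9.3,0),tgt(50,0,-73.4,-45,9.3,-31),tgt(50,0,-70.4,0,30,-31)]:
    q,er=ik(x,A,q); print(q.round(2),er.round(4)); rel(x,A,x0,A0)
E
```

```text
10.625 [-0.427 -0.432 -0.295  2.303  0.515  0.818  0.48 ] [0.4695 0.1454 0.2213] [ 0.112  2.442 -0.042] 
[-0.35 -0.13 -0.27  2.31  0.82  0.57  0.22] 0.0
d [ 0.0752 -0.0009 -0.092 ] r [ 0.1 -0.1 -0.1]
[-0.34 -0.05 -0.26  2.29  0.94  0.52  0.13] 0.0
d [ 0.0951 -0.0027 -0.1157] r [ 0.1 -0.1 -0.1]
[-0.38 -0.02 -0.3   2.21  0.89  0.61  0.12] 0.0
d [ 0.1022  0.0418 -0.095 ] r [ 0.1 -0.1 -0.1]
```

>>> {"method": "move_arm", "body": {"commands": [{"dx":0.032,"dy":-0.001,"dz":-0.039,"rx":0,"ry":0,"rz":0,"hand":255},{"dx":0.06,"dy":-0.001,"dz":-0.073,"rx":0,"ry":0,"rz":0,"hand":255},{"dx":0.078,"dy":-0.001,"dz":-0.095,"rx":0,"ry":0,"rz":0,"hand":255},{"dx":0.087,"dy":-0.002,"dz":-0.106,"rx":0,"ry":0,"rz":0,"hand":255},{"dx":0.0951,"dy":-0.0027,"dz":-0.1157,"rx":0,"ry":0,"rz":0,"hand":255},{"dx":0.0951,"dy":-0.0027,"dz":-0.1157,"rx":0,"ry":0,"rz":0,"hand":255}]}}

```text
time: 11.38
position: [0.5644, 0.1422, 0.1048]
ee_rot: [0.113, 2.443, -0.043]
wrist_force: [-0.2, -0.1, -1.0]
finger_gap: 0.0003
grasp_force: 0.0
```

>>> {"method": "move_arm", "body": {"commands": [{"dx":0.0007,"dy":0.008,"dz":0,"rx":0,"ry":0,"rz":0,"hand":255},{"dx":0.0014,"dy":0.015,"dz":0,"rx":0,"ry":0,"rz":0,"hand":255},{"dx":0.0014,"dy":0.015,"dz":0,"rx":0,"ry":0,"rz":0,"hand":255}]}}

```text
time: 11.75
position: [0.5661, 0.1583, 0.1063]
ee_rot: [0.112, 2.441, -0.042]
wrist_force: [0.5, -2.5, -0.4]
finger_gap: 0.0005
grasp_force: 0.8
```

```bash
cat > st.py <<'E'
from h import *
t=env.sense(); print(t['time'],t['position'].round(4),'F',t['wrist_force'].round(1),'M',t['moment'].round(2))
d=t['position']-np.array([.622,.1825,.12]); y=np.radians(-5.35)
print('machine mm',np.round([(d[0]*np.cos(y)+d[1]*np.sin(y))*1e3,(-d[0]*np.sin(y)+d[1]*np.cos(y))*1e3,d[2]*1e3],1))
E
python3 st.py
```

```text
11.75 [0.5661 0.1583 0.1063] F [ 0.5 -2.5 -0.4] M [-0.12  0.44 -0.24]
machine mm [-53.4 -29.3 -13.7]
```

Contact with the tab: Fy −2.5 N. Pushing on to the stop.

>>> {"method": "move_arm", "body": {"commands": [{"dx":0.0005,"dy":0.006,"dz":0,"rx":0,"ry":0,"rz":0,"hand":255},{"dx":0.001,"dy":0.012,"dz":0,"rx":0,"ry":0,"rz":0,"hand":255},{"dx":0.001,"dy":0.012,"dz":0,"rx":0,"ry":0,"rz":0,"hand":255}]}}

```text
time: 12.12
position: [0.5668, 0.1697, 0.1055]
ee_rot: [0.112, 2.442, -0.043]
wrist_force: [-3.7, -3.6, 0.5]
finger_gap: 0.0001
grasp_force: 1.9
```

>>> {"method": "move_arm", "body": {"commands": [{"dx":0.0002,"dy":0.003,"dz":0,"rx":0,"ry":0,"rz":0,"hand":255},{"dx":0.0002,"dy":0.003,"dz":0,"rx":0,"ry":0,"rz":0,"hand":255}]}}

```text
time: 12.38
position: [0.5671, 0.1721, 0.1055]
ee_rot: [0.113, 2.442, -0.043]
wrist_force: [-3.2, -5.1, 0.0]
finger_gap: 0.0004
grasp_force: 2.3
```

>>> {"method": "move_arm", "body": {"commands": [{"dx":0.0002,"dy":0.002,"dz":0,"rx":0,"ry":0,"rz":0,"hand":255},{"dx":0.0002,"dy":0.002,"dz":0,"rx":0,"ry":0,"rz":0,"hand":255}]}}

```text
time: 12.62
position: [0.5673, 0.174, 0.1055]
ee_rot: [0.113, 2.442, -0.043]
wrist_force: [-2.1, -5.0, 0.2]
finger_gap: 0.0004
grasp_force: 2.5
```

```bash
python3 st.py
```

```text
12.625 [0.5673 0.174  0.1055] F [-2.1 -5.   0.2] M [-0.58  1.11 -0.65]
machine mm [-53.7 -13.6 -14.5]
```

>>> {"method": "move_arm", "body": {"commands": [{"dx":0.0002,"dy":0.002,"dz":0,"rx":0,"ry":0,"rz":0,"hand":255},{"dx":0.0002,"dy":0.002,"dz":0,"rx":0,"ry":0,"rz":0,"hand":255}]}}

```text
time: 12.88
position: [0.5676, 0.1759, 0.1056]
ee_rot: [0.113, 2.442, -0.043]
wrist_force: [-0.9, -5.6, -0.1]
finger_gap: 0.0003
grasp_force: 2.6
```

>>> {"method": "move_arm", "body": {"commands": [{"dx":0.0002,"dy":0.002,"dz":0,"rx":0,"ry":0,"rz":0,"hand":255},{"dx":0.0002,"dy":0.002,"dz":0,"rx":0,"ry":0,"rz":0,"hand":255}]}}

```text
time: 13.12
position: [0.5679, 0.1776, 0.1056]
ee_rot: [0.114, 2.442, -0.043]
wrist_force: [-0.0, -5.1, -0.9]
finger_gap: 0.0007
grasp_force: 2.6
```

>>> {"method": "move_arm", "body": {"commands": [{"dx":0.0002,"dy":0.002,"dz":0,"rx":0,"ry":0,"rz":0,"hand":255},{"dx":0.0002,"dy":0.002,"dz":0,"rx":0,"ry":0,"rz":0,"hand":255}]}}

```text
time: 13.38
position: [0.5682, 0.1794, 0.1057]
ee_rot: [0.114, 2.442, -0.044]
wrist_force: [0.6, -5.9, -1.6]
finger_gap: 0.0005
grasp_force: 2.7
```

>>> {"method": "move_arm", "body": {"commands": [{"dx":0.0002,"dy":0.002,"dz":0,"rx":0,"ry":0,"rz":0,"hand":255},{"dx":0.0002,"dy":0.002,"dz":0,"rx":0,"ry":0,"rz":0,"hand":255}]}}

```text
time: 13.62
position: [0.5684, 0.1814, 0.1057]
ee_rot: [0.114, 2.442, -0.044]
wrist_force: [-1.8, -6.3, -0.4]
finger_gap: 0.0005
grasp_force: 2.8
```

>>> {"method": "move_arm", "body": {"commands": [{"dx":0.0001,"dy":0.0015,"dz":0,"rx":0,"ry":0,"rz":0,"hand":255},{"dx":0.0001,"dy":0.0015,"dz":0,"rx":0,"ry":0,"rz":0,"hand":255}]}}

```text
time: 13.88
position: [0.5684, 0.1828, 0.1057]
ee_rot: [0.114, 2.442, -0.044]
wrist_force: [-0.9, -7.0, 0.2]
finger_gap: 0.0004
grasp_force: 2.8
```

```bash
python3 st.py
```

```text
13.875 [0.5684 0.1828 0.1057] F [-0.9 -7.   0.2] M [-0.92  0.71 -1.02]
machine mm [-53.3  -4.7 -14.3]
```

>>> {"method": "move_arm", "body": {"commands": [{"dx":0.0001,"dy":0.0015,"dz":0,"rx":0,"ry":0,"rz":0,"hand":255},{"dx":0.0001,"dy":0.0015,"dz":0,"rx":0,"ry":0,"rz":0,"hand":255}]}}

```text
time: 14.12
position: [0.5685, 0.1842, 0.1056]
ee_rot: [0.114, 2.442, -0.044]
wrist_force: [-0.7, -6.4, 0.4]
finger_gap: 0.0004
grasp_force: 2.9
```

>>> {"method": "move_arm", "body": {"commands": [{"dx":0.0001,"dy":0.0015,"dz":0,"rx":0,"ry":0,"rz":0,"hand":255},{"dx":0.0001,"dy":0.0015,"dz":0,"rx":0,"ry":0,"rz":0,"hand":255}]}}

```text
time: 14.38
position: [0.5687, 0.1843, 0.1055]
ee_rot: [0.116, 2.442, -0.047]
wrist_force: [-1.9, -10.0, 1.4]
finger_gap: -0.0002
grasp_force: 4.5
```

Firm stop reached at 10 N. Closing up under the lip, then lifting.

>>> {"method": "move_arm", "body": {"commands": [{"dx":0.0015,"dy":0,"dz":0.0013,"rx":0,"ry":0,"rz":0,"hand":255},{"dx":0.003,"dy":0,"dz":0.0026,"rx":0,"ry":0,"rz":0,"hand":255},{"dx":0.003,"dy":0,"dz":0.0045,"rx":0,"ry":0,"rz":0,"hand":255},{"dx":0.003,"dy":0,"dz":0.0045,"rx":0,"ry":0,"rz":0,"hand":255}]}}

```text
time: 14.88
position: [0.5693, 0.184, 0.1072]
ee_rot: [0.115, 2.447, -0.048]
wrist_force: [-9.7, -8.6, -5.5]
finger_gap: -0.0
grasp_force: 6.2
```

>>> {"method": "move_arm", "body": {"commands": [{"dx":0,"dy":0,"dz":0.002,"rx":0,"ry":0,"rz":0,"hand":255},{"dx":0,"dy":0,"dz":0.004,"rx":0,"ry":0,"rz":0,"hand":255},{"dx":0,"dy":0,"dz":0.004,"rx":0,"ry":0,"rz":0,"hand":255}]}}

```text
time: 15.25
position: [0.5693, 0.1839, 0.111]
ee_rot: [0.115, 2.447, -0.048]
wrist_force: [-7.9, -9.5, -6.5]
finger_gap: 0.0005
grasp_force: 6.5
```

```bash
cat > lip.py <<'E'
from h import *
s=snap('side');P=cloud(s);c=s['color'].astype(int)
m=(c[...,0]>1.6*c[...,2]+30)&(c[...,1]>1.4*c[...,2]+25)&(np.hypot(P[...,0]-.622,P[...,1]-.1825)<.2)&(P[...,2]>.185)&(P[...,2]<.26)
m&=(abs(c[...,0]-c[...,1])<50)
d=P[m]-[.622,.1825,0]; y=np.radians(-5.35)
X=d[:,0]*np.cos(y)+d[:,1]*np.sin(y);Y=-d[:,0]*np.sin(y)+d[:,1]*np.cos(y);Z=d[:,2]
k=(abs(Y)<.115)&(abs(X)<.08)
G=np.c_[X,Y,np.ones_like(X)][k]; a=np.linalg.lstsq(G,Z[k],rcond=None)[0]
r=abs(G@a-Z[k])<.004; a=np.linalg.lstsq(G[r],Z[k][r],rcond=None)[0]
print('top plane: front z mm',1e3*(a[2]-.085*a[0]),'back',1e3*(a[2]+.085*a[0]),'y tilt',a[1],r.sum(),'Xrange',np.percentile(X,[1,99]),'Yr',np.percentile(Y,[1,99]))
E
python3 lip.py; python3 st.py
```

```text
top plane: front z mm 195.62013682116748 back 195.1625741038221 y tilt -0.0017635864770944587 1726 Xrange [-0.11879129  0.08283721] Yr [-0.11438027  0.12162318]
15.3 [0.5693 0.1839 0.111 ] F [-7.8 -8.3 -6.4] M [-1.25  2.97 -1.4 ]
machine mm [-52.6  -3.5  -9. ]
```

>>> {"method": "move_arm", "body": {"commands": [{"dx":0,"dy":0,"dz":0.002,"rx":0,"ry":0,"rz":0,"hand":255},{"dx":0,"dy":0,"dz":0.004,"rx":0,"ry":0,"rz":0,"hand":255},{"dx":0,"dy":0,"dz":0.004,"rx":0,"ry":0,"rz":0,"hand":255}]}}

```text
time: 15.68
position: [0.5692, 0.1839, 0.1149]
ee_rot: [0.115, 2.447, -0.048]
wrist_force: [-8.2, -8.4, -7.1]
finger_gap: 0.0005
grasp_force: 6.5
```

```bash
python3 lip.py; python3 st.py
```

```text
top plane: front z mm 198.66944180761024 back 195.0326928160371 y tilt -0.0026554313237555915 1633 Xrange [-0.12123614  0.08503384] Yr [-0.11433442  0.1214126 ]
15.725 [0.5692 0.184  0.115 ] F [-8.6 -8.8 -7.1] M [-1.22  3.   -1.39]
machine mm [-52.7  -3.5  -5. ]
```

The front edge is rising freely (+3.6 mm). Continuing, sliding slightly inward so the tip stays on the tab.

>>> {"method": "move_arm", "body": {"commands": [{"dx":0.001,"dy":0,"dz":0.0025,"rx":0,"ry":0,"rz":0,"hand":255},{"dx":0.002,"dy":0,"dz":0.005,"rx":0,"ry":0,"rz":0,"hand":255},{"dx":0.002,"dy":0,"dz":0.007,"rx":0,"ry":0,"rz":0,"hand":255},{"dx":0.002,"dy":0,"dz":0.007,"rx":0,"ry":0,"rz":0,"hand":255}]}}

```text
time: 16.23
position: [0.5722, 0.1847, 0.1234]
ee_rot: [0.115, 2.445, -0.047]
wrist_force: [-7.8, -8.3, -1.5]
finger_gap: 0.0002
grasp_force: 5.5
```

```bash
python3 lip.py; python3 st.py
```

```text
top plane: front z mm 206.09947881630677 back 195.7771450372409 y tilt -0.0031184614836267943 1539 Xrange [-0.12035854  0.08660945] Yr [-0.11335214  0.12258512]
16.275 [0.5722 0.1847 0.1234] F [-7.8 -8.  -0.8] M [-1.23  2.21 -1.34]
machine mm [-49.8  -2.4   3.4]
```

>>> {"method": "move_arm", "body": {"commands": [{"dx":0,"dy":0,"dz":0.003,"rx":0,"ry":0,"rz":0,"hand":255},{"dx":0.0005,"dy":0,"dz":0.006,"rx":0,"ry":0,"rz":0,"hand":255},{"dx":0.001,"dy":0,"dz":0.007,"rx":0,"ry":0,"rz":0,"hand":255},{"dx":0.001,"dy":0,"dz":0.007,"rx":0,"ry":0,"rz":0,"hand":255}]}}

```text
time: 16.77
position: [0.5739, 0.1866, 0.1315]
ee_rot: [0.113, 2.443, -0.043]
wrist_force: [-5.5, -5.2, -1.6]
finger_gap: 0.0005
grasp_force: 3.3
```

```bash
python3 lip.py; python3 st.py
```

```text
top plane: front z mm 210.9860800410249 back 197.7731335670235 y tilt -0.005661047437372141 1166 Xrange [-0.1076029   0.09084719] Yr [-0.11130438  0.12297345]
16.825 [0.5739 0.1866 0.1315] F [-4.7 -5.  -1.1] M [-0.57  1.65 -0.66]
machine mm [-48.3  -0.4  11.5]
```

>>> {"method": "move_arm", "body": {"commands": [{"dx":0.001,"dy":0,"dz":0.002,"rx":0,"ry":0,"rz":0,"hand":255},{"dx":0.002,"dy":0,"dz":0.004,"rx":0,"ry":0,"rz":0,"hand":255},{"dx":0.002,"dy":0,"dz":0.004,"rx":0,"ry":0,"rz":0,"hand":255}]}}

```text
time: 17.2
position: [0.5753, 0.1864, 0.1348]
ee_rot: [0.113, 2.444, -0.044]
wrist_force: [-6.5, -4.3, -3.0]
finger_gap: 0.0003
grasp_force: 4.0
```

```bash
python3 lip.py; python3 st.py
```

```text
top plane: front z mm 213.17071206936663 back 198.83621833507362 y tilt -0.00875749184594482 1014 Xrange [-0.10745019  0.09337661] Yr [-0.11073638  0.12306607]
17.25 [0.5753 0.1864 0.1348] F [-7.3 -3.9 -3.3] M [-0.54  2.14 -0.65]
machine mm [-46.8  -0.4  14.8]
```

Front edge is about 18 mm up. Letting the tab go by moving −y while still holding the lip.

>>> {"method": "move_arm", "body": {"commands": [{"dx":-0.0007,"dy":-0.008,"dz":0.001,"rx":0,"ry":0,"rz":0,"hand":255},{"dx":-0.0015,"dy":-0.016,"dz":0.001,"rx":0,"ry":0,"rz":0,"hand":255},{"dx":-0.0022,"dy":-0.024,"dz":0.001,"rx":0,"ry":0,"rz":0,"hand":255},{"dx":-0.003,"dy":-0.032,"dz":0.001,"rx":0,"ry":0,"rz":0,"hand":255},{"dx":-0.0034,"dy":-0.036,"dz":0.001,"rx":0,"ry":0,"rz":0,"hand":255},{"dx":-0.0034,"dy":-0.036,"dz":0.001,"rx":0,"ry":0,"rz":0,"hand":255}]}}

```text
time: 18.0
position: [0.5732, 0.1507, 0.1374]
ee_rot: [0.113, 2.442, -0.042]
wrist_force: [-1.5, 0.2, -1.6]
finger_gap: 0.0004
grasp_force: 1.3
```

```bash
python3 lip.py; python3 st.py; python3 - <<'E'
from h import *
s=snap('side')
cv2.imwrite('pics/crop6.png',cv2.resize(s['color'][190:310,180:340,::-1],None,fx=5,fy=5,interpolation=2))
E
```

```text
top plane: front z mm 214.25062890607813 back 200.26679478256946 y tilt -0.011303480787516584 1018 Xrange [-0.09869498  0.09177963] Yr [-0.11571609  0.12115599]
18.05 [0.5732 0.1508 0.1374] F [-3.1 -0.5 -0.6] M [ 0.25  1.19 -0.05]
machine mm [-45.7 -36.1  17.4]
```

View pics/crop6.png

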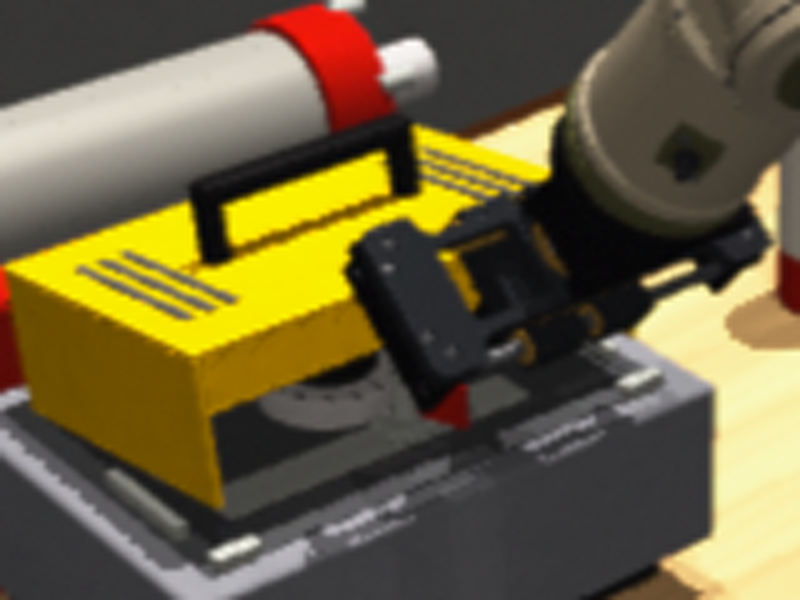

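Tab is back near its rest position, at (450,410). Lowering the edge onto the hook.

>>> {"method": "move_arm", "body": {"commands": [{"dx":0,"dy":0,"dz":-0.003,"rx":0,"ry":0,"rz":0,"hand":255},{"dx":0,"dy":0,"dz":-0.006,"rx":0,"ry":0,"rz":0,"hand":255},{"dx":-0.001,"dy":0,"dz":-0.009,"rx":0,"ry":0,"rz":0,"hand":255},{"dx":-0.004,"dy":0,"dz":-0.012,"rx":0,"ry":0,"rz":0,"hand":255},{"dx":-0.004,"dy":0,"dz":-0.012,"rx":0,"ry":0,"rz":0,"hand":255}]}}

```text
time: 18.73
position: [0.5693, 0.151, 0.1255]
ee_rot: [0.112, 2.441, -0.042]
wrist_force: [0.6, -0.1, -0.9]
finger_gap: 0.0006
grasp_force: 0.0
```

```bash
python3 lip.py; python3 st.py
```

```text
top plane: front z mm 206.92208482803002 back 196.75848786570424 y tilt -0.0050920199905524766 1605 Xrange [-0.11111721  0.08728   ] Yr [-0.11539949  0.12144572]
18.775 [0.5695 0.1511 0.1257] F [ 0.1 -0.3  0.1] M [ 0.17  0.63 -0.08]
machine mm [-49.4 -36.2   5.7]
```

>>> {"method": "move_arm", "body": {"commands": [{"dx":-0.026,"dy":0.002,"dz":0.031,"rx":0,"ry":0,"rz":0,"hand":255},{"dx":-0.058,"dy":0.005,"dz":0.07,"rx":0,"ry":0,"rz":0,"hand":0},{"dx":-0.09,"dy":0.005,"dz":0.11,"rx":0,"ry":0,"rz":0,"hand":0},{"dx":-0.1,"dy":0.005,"dz":0.16,"rx":0,"ry":0,"rz":0,"hand":0},{"dx":-0.1,"dy":0.005,"dz":0.22,"rx":0,"ry":0,"rz":0,"hand":0},{"dx":-0.1,"dy":0.005,"dz":0.22,"rx":0,"ry":0,"rz":0,"hand":0}]}}

```text
time: 19.52
position: [0.4703, 0.1574, 0.3516]
ee_rot: [0.114, 2.434, -0.035]
wrist_force: [-1.0, -0.0, -1.1]
finger_gap: 0.0426
grasp_force: 0.0
```

```bash
python3 lip.py; python3 rec.py|head -1; python3 - <<'E'
from h import *
for n in('top','side'):
    s=snap(n);P=cloud(s);c=s['color'].astype(int)
    k=(P[...,2]>.222)&(P[...,2]<.25)&(c.max(-1)<70)&(np.hypot(P[...,0]-.622,P[...,1]-.1825)<.08)
    print(n,'handle',k.sum(),cv2.minAreaRect(P[k][:,:2].astype(np.float32)*1000),np.percentile(P[k][:,2],[5,50,95]))
from ik import *
q,x0,e=json.load(open('rec.json'))[-1]; q0=np.array(q);x0=np.array(x0);A0=R.from_rotvec(e).as_matrix()
Ty=R.from_rotvec(np.radians(4.2)*my).as_matrix()
for sgn in(1,-1):
    A=np.c_[np.cross(sgn*mx,-mz),sgn*mx,-mz]; A=Ty@A
    q=q0
    for x in [C+[0,0,.33],C+[.005,0,.187]]:
        q,er=ik(x,A,q); print(sgn,q.round(2),er.round(4)); rel(x,A,x0,A0)
    for a in range(-180,180,30):
        Am=R.from_rotvec(np.radians(a)*mz).as_matrix()@np.c_[np.cross(sgn*mx,-mz),sgn*mx,-mz]
        for z in(.3,.1):
            qq,er=ik(np.array([.449,-.316,z]),Am,q)
            if er<.003: print('  place',a,z,qq.round(2),np.minimum(qq-lo,hi-qq).min().round(2))
E
```

```text
top plane: front z mm 205.32385591510632 back 198.0330015031614 y tilt -0.003093719914189441 1858 Xrange [-0.08094184  0.08553223] Yr [-0.11603054  0.12100686]
19.575 [-0.423 -0.477 -0.275  2.067  0.409  1.051  0.66 ] [0.4697 0.1567 0.348 ] [ 0.113  2.438 -0.038] 
top handle 306 ((631.424560546875, 178.9951171875), (115.56126403808594, 12.505419731140137), 84.7212142944336) [0.23285775 0.24119357 0.24503119]
side handle 320 ((631.0492553710938, 183.09938049316406), (119.77051544189453, 20.403289794921875), 84.19921875) [0.22617876 0.23894105 0.24365271]
1 [-0.32  0.43 -0.03  1.04 -0.02  1.74 -0.44] 0.0
d [ 0.1523  0.0258 -0.018 ] r [ 31.4  32.  -87.4]
1 [-0.31  0.45 -0.04  1.3  -0.02  1.45 -0.43] 0.0
d [ 0.1573  0.0258 -0.161 ] r [ 31.4  32.  -87.4]
  place -180 0.3 [-0.23  0.15  0.86  1.51 -0.11  1.53 -2.6 ] 0.0
  place -180 0.1 [-0.11  0.28  0.75  1.81 -0.21  1.13 -2.52] 0.08
  place -150 0.3 [ 0.08  0.12  0.5   1.5  -0.06  1.53 -2.13] 0.47
  place -150 0.1 [-0.01  0.26  0.63  1.8  -0.17  1.13 -2.04] 0.56
  place -120 0.3 [ 0.11  0.12  0.47  1.5  -0.06  1.53 -1.61] 0.53
  place -12
[... 1238 characters left out ...]
37.1  87.4]
-1 [-0.03  0.49 -0.45  1.28  0.17  1.48  2.59] 0.0
d [ 0.1573  0.0258 -0.161 ] r [-25.1  37.1  87.4]
  place -150 0.3 [ 0.44  0.13  0.1   1.48 -0.01  1.54  0.97] 0.52
  place -150 0.1 [ 0.38  0.23  0.17  1.78 -0.04  1.13  0.99] 0.64
  place -120 0.3 [ 0.47  0.13  0.07  1.48 -0.01  1.54  1.49] 0.52
  place -120 0.1 [ 0.44  0.23  0.11  1.78 -0.03  1.13  1.51] 0.64
  place -90 0.3 [ 0.5   0.13  0.04  1.48 -0.    1.54  2.01] 0.52
  place -90 0.1 [ 0.49  0.23  0.05  1.78 -0.01  1.13  2.02] 0.58
  place -60 0.3 [ 0.52  0.13  0.01  1.48 -0.    1.54  2.53] 0.07
  place -60 0.1 [ 0.54  0.23 -0.01  1.78  0.    1.13  2.53] 0.07
  place -30 0.1 [ 1.56  0.62 -1.35  1.73  0.63  1.32  2.6 ] 0.0
```

```bash
cat > hd.py <<'E'
from ik import *
H=np.array([.6312,.181,.234]); Ty=R.from_rotvec(np.radians(4.2)*my).as_matrix(); AH=Ty@np.c_[np.cross(mx,-mz),mx,-mz]
E
python3 - <<'E'
from hd import *
q,x0,e=json.load(open('rec.json'))[-1]
x0=np.array(x0);A0=R.from_rotvec(e).as_matrix()
rel(H-.06*AH[:,2],AH,x0,A0)
E
```

```text
d [ 0.1659  0.0239 -0.0542] r [ 31.4  32.  -87.4]
```

>>> {"method": "move_arm", "body": {"commands": [{"dx":0.0,"dy":0.0,"dz":0.05,"rx":31.4,"ry":32,"rz":-87.4,"hand":0},{"dx":0.04,"dy":0.01,"dz":0.05,"rx":31.4,"ry":32,"rz":-87.4,"hand":0},{"dx":0.08,"dy":0.02,"dz":0.03,"rx":31.4,"ry":32,"rz":-87.4,"hand":0},{"dx":0.12,"dy":0.024,"dz":0.0,"rx":31.4,"ry":32,"rz":-87.4,"hand":0},{"dx":0.166,"dy":0.024,"dz":0.0,"rx":31.4,"ry":32,"rz":-87.4,"hand":0},{"dx":0.166,"dy":0.024,"dz":0.0,"rx":31.4,"ry":32,"rz":-87.4,"hand":0},{"dx":0.166,"dy":0.024,"dz":0.0,"rx":31.4,"ry":32,"rz":-87.4,"hand":0},{"dx":0.166,"dy":0.024,"dz":-0.02,"rx":31.4,"ry":32,"rz":-87.4,"hand":0},{"dx":0.166,"dy":0.024,"dz":-0.054,"rx":31.4,"ry":32,"rz":-87.4,"hand":0},{"dx":0.166,"dy":0.024,"dz":-0.054,"rx":31.4,"ry":32,"rz":-87.4,"hand":0},{"dx":0.166,"dy":0.024,"dz":-0.054,"rx":31.4,"ry":32,"rz":-87.4,"hand":0}]}}

```text
time: 21.05
position: [0.6351, 0.1803, 0.2917]
ee_rot: [-2.275, -2.081, 0.074]
wrist_force: [-0.9, 0.2, 0.3]
finger_gap: 0.087
grasp_force: 0.0
```

```bash
python3 rec.py|head -1; python3 - <<'E'
from hd import *
q,x0,e=json.load(open('rec.json'))[-1]
x0=np.array(x0);A0=R.from_rotvec(e).as_matrix()
rel(H+.048*AH[:,2],AH,x0,A0)
from h import *
for n in('side',):
    s=snap(n); P=cloud(s); T=(P-x0)@A0*1000
    m=(abs(T[...,0])<15)&(abs(T[...,1])<70)&(T[...,2]>-100)&(T[...,2]<15)
    Q=T[m]; print(n)
    for a in range(-100,15,8):
        k=Q[(Q[:,2]>=a)&(Q[:,2]<a+8)]
        if len(k): print(a,len(k),'x',np.percentile(k[:,0],[2,98]).round(),'y',np.percentile(k[:,1],[2,50,98]).round())
E
```

```text
21.05 [-0.194  0.461 -0.21   1.08   0.056  1.675 -0.471] [0.6351 0.1803 0.2917] [-2.275 -2.081  0.074] 
d [-0.0074  0.0011 -0.1055] r [-0.2 -0.1 -0.3]
side
-100 38 x [-9. 13.] y [-64.  48.  62.]
-92 77 x [-10.  13.] y [-63.  43.  55.]
-84 79 x [-11.  12.] y [-61. -45.  53.]
-76 72 x [-10.  13.] y [-60.  40.  51.]
-68 64 x [-10.  11.] y [-58. -49.  49.]
-60 69 x [-10.  12.] y [-57.  40.  51.]
-52 65 x [-12.  13.] y [-55. -50.  49.]
-44 69 x [-10.  11.] y [-55. -47.  51.]
-36 17 x [-12.  11.] y [-53.  42.  53.]
```

>>> {"method": "move_arm", "body": {"commands": [{"dx":-0.0035,"dy":0.0005,"dz":-0.05,"rx":0,"ry":0,"rz":0,"hand":0},{"dx":-0.0074,"dy":0.001,"dz":-0.09,"rx":0,"ry":0,"rz":0,"hand":0},{"dx":-0.0074,"dy":0.001,"dz":-0.1055,"rx":0,"ry":0,"rz":0,"hand":0},{"dx":-0.0074,"dy":0.001,"dz":-0.1055,"rx":0,"ry":0,"rz":0,"hand":0}]}}

```text
time: 21.6
position: [0.6277, 0.1817, 0.1867]
ee_rot: [-2.276, -2.08, 0.073]
wrist_force: [-0.1, 0.4, 1.3]
finger_gap: 0.087
grasp_force: 0.0
```

>>> {"method": "move_arm", "body": {"commands": [{"dx":0,"dy":0,"dz":0,"rx":0,"ry":0,"rz":0,"hand":120},{"dx":0,"dy":0,"dz":0,"rx":0,"ry":0,"rz":0,"hand":180},{"dx":0,"dy":0,"dz":0,"rx":0,"ry":0,"rz":0,"hand":255},{"dx":0,"dy":0,"dz":0,"rx":0,"ry":0,"rz":0,"hand":255},{"dx":0,"dy":0,"dz":0,"rx":0,"ry":0,"rz":0,"hand":255},{"dx":0,"dy":0,"dz":0,"rx":0,"ry":0,"rz":0,"hand":255}]}}

```text
time: 22.35
position: [0.6277, 0.1811, 0.1858]
ee_rot: [-2.278, -2.077, 0.074]
wrist_force: [-0.4, -0.6, -0.9]
finger_gap: 0.035
grasp_force: 0.0
```

```bash
python3 rec.py|head -1; python3 st.py; python3 lip.py
```

```text
22.35 [-0.181  0.466 -0.217  1.292  0.06   1.46  -0.479] [0.6277 0.1811 0.1858] [-2.278 -2.077  0.074] 
22.35 [0.6277 0.1811 0.1858] F [-0.4 -0.6 -0.9] M [-0.03 -0.13  0.07]
machine mm [ 5.8 -0.9 65.8]
top plane: front z mm 203.77684959214605 back 199.41188754385604 y tilt -0.005672127384913961 1367 Xrange [-0.08116691  0.08452296] Yr [-0.11715983  0.12126968]
```

>>> {"method": "move_arm", "body": {"commands": [{"dx":0,"dy":0,"dz":0,"rx":0,"ry":0,"rz":0,"hand":255},{"dx":0,"dy":0,"dz":0,"rx":0,"ry":0,"rz":0,"hand":255},{"dx":0,"dy":0,"dz":0,"rx":0,"ry":0,"rz":0,"hand":255},{"dx":0,"dy":0,"dz":0,"rx":0,"ry":0,"rz":0,"hand":255}]}}

```text
time: 22.9
position: [0.6277, 0.181, 0.1858]
ee_rot: [-2.278, -2.077, 0.074]
wrist_force: [0.3, 0.7, 0.6]
finger_gap: 0.015
grasp_force: 30.0
```

```bash
python3 st.py; python3 lip.py
```

```text
22.9 [0.6277 0.181  0.1858] F [0.3 0.7 0.6] M [-0.04 -0.27 -0.03]
machine mm [ 5.8 -0.9 65.8]
top plane: front z mm 205.52159464797896 back 197.7246571221907 y tilt -0.004813518187878563 1517 Xrange [-0.08287954  0.08145374] Yr [-0.11718262  0.12144479]
```

>>> {"method": "move_arm", "body": {"commands": [{"dx":-0.004,"dy":0.0004,"dz":0.0005,"rx":0,"ry":0,"rz":0,"hand":255},{"dx":-0.008,"dy":0.0008,"dz":0.0005,"rx":0,"ry":0,"rz":0,"hand":255},{"dx":-0.008,"dy":0.0008,"dz":0.0005,"rx":0,"ry":0,"rz":0,"hand":255}]}}

```text
time: 23.32
position: [0.619, 0.182, 0.1859]
ee_rot: [-2.277, -2.077, 0.076]
wrist_force: [0.4, -0.6, -4.2]
finger_gap: 0.0158
grasp_force: 30.0
```

>>> {"method": "move_arm", "body": {"commands": [{"dx":-0.005,"dy":0.0005,"dz":0,"rx":0,"ry":0,"rz":0,"hand":255},{"dx":-0.01,"dy":0.001,"dz":0,"rx":0,"ry":0,"rz":0,"hand":255},{"dx":-0.015,"dy":0.0014,"dz":0,"rx":0,"ry":0,"rz":0,"hand":255},{"dx":-0.015,"dy":0.0014,"dz":0,"rx":0,"ry":0,"rz":0,"hand":255}]}}

```text
time: 23.82
position: [0.6043, 0.1835, 0.1865]
ee_rot: [-2.277, -2.078, 0.074]
wrist_force: [-0.2, 0.2, -4.5]
finger_gap: 0.0154
grasp_force: 30.0
```

```bash
python3 st.py; python3 lip.py
```

```text
23.825 [0.6043 0.1835 0.1865] F [-0.2  0.2 -4.5] M [-0.07 -0.3  -0.  ]
machine mm [-17.7  -0.7  66.5]
top plane: front z mm 207.36297467349647 back 193.9999310736572 y tilt -0.0008521080900133482 1398 Xrange [-0.10651083  0.05853537] Yr [-0.11713509  0.12135538]
```

Drawn out smoothly. Lifting.

>>> {"method": "move_arm", "body": {"commands": [{"dx":0,"dy":0,"dz":0.004,"rx":0,"ry":0,"rz":0,"hand":255},{"dx":0,"dy":0,"dz":0.01,"rx":0,"ry":0,"rz":0,"hand":255},{"dx":0,"dy":0,"dz":0.01,"rx":0,"ry":0,"rz":0,"hand":255}]}}

```text
time: 24.25
position: [0.6052, 0.1834, 0.1972]
ee_rot: [-2.278, -2.078, 0.072]
wrist_force: [0.6, -0.6, -5.0]
finger_gap: 0.0157
grasp_force: 30.0
```

>>> {"method": "move_arm", "body": {"commands": [{"dx":0,"dy":0,"dz":0.03,"rx":0,"ry":0,"rz":0,"hand":255},{"dx":0,"dy":0,"dz":0.07,"rx":0,"ry":0,"rz":0,"hand":255},{"dx":0,"dy":0,"dz":0.12,"rx":0,"ry":0,"rz":0,"hand":255},{"dx":0,"dy":0,"dz":0.15,"rx":0,"ry":0,"rz":0,"hand":255},{"dx":0,"dy":0,"dz":0.15,"rx":0,"ry":0,"rz":0,"hand":255}]}}

```text
time: 24.88
position: [0.6056, 0.1837, 0.3485]
ee_rot: [-2.279, -2.079, 0.068]
wrist_force: [-0.1, 1.0, -6.1]
finger_gap: 0.0157
grasp_force: 30.0
```

```bash
python3 rec.py|head -1; python3 st.py; python3 - <<'E'
from h import *
from ik import *
t=env.sense(); x0=t['position'];A0=R.from_rotvec(t['ee_rot']).as_matrix()
# cover attitude from top plane (side cam)
s=snap('side','carry.png');P=cloud(s);c=s['color'].astype(int)
T=(P-x0)@A0*1000
m=(c[...,0]>150)&(c[...,1]>140)&(c[...,2]<90)&(abs(T[...,0])<130)&(abs(T[...,1])<100)&(abs(T[...,2]+5-0)<60)
Q=T[m]; 
print(m.sum(),'tool z hist',np.histogram(Q[:,2],bins=range(-60,70,10)))
pl=Q[(Q[:,2]>-15)&(Q[:,2]<20)]
G=np.c_[pl[:,:2],np.ones(len(pl))]; a=np.linalg.lstsq(G,pl[:,2],rcond=None)[0]; print('plane in tool',a, pl.min(0),pl.max(0))
Ap=R.from_rotvec(np.radians(-5)*mz).as_matrix()@np.c_[np.cross(mx,-mz),mx,-mz]
rel(np.array([.449,-.316,.2]),Ap,x0,A0)
E
```

```text
24.875 [-0.205  0.399 -0.218  1.049  0.046  1.762 -0.493] [0.6056 0.1837 0.3485] [-2.279 -2.079  0.068] 
24.875 [0.6056 0.1837 0.3485] F [-0.1  1.  -6.1] M [-0.07 -0.3   0.04]
machine mm [-16.5  -0.3 228.5]
972 tool z hist (array([  0,   4,   3,   0, 965,   0,   0,   0,   0,   0,   0,   0]), array([-60, -50, -40, -30, -20, -10,   0,  10,  20,  30,  40,  50,  60]))
plane in tool [ 1.72217273e-03  1.21989254e-03 -1.45101942e+01] [-117.55980101  -84.50330854  -14.99755354] [121.40160116  85.24254317 -12.57073823]
d [-0.1566 -0.4997 -0.1485] r [-0.9 -4.  -5.1]
```

>>> {"method": "move_arm", "body": {"commands": [{"dx":-0.157,"dy":-0.502,"dz":0,"rx":-0.9,"ry":-4,"rz":-5.1,"hand":255},{"dx":-0.157,"dy":-0.502,"dz":0,"rx":-0.9,"ry":-4,"rz":-5.1,"hand":255},{"dx":-0.157,"dy":-0.502,"dz":0,"rx":-0.9,"ry":-4,"rz":-5.1,"hand":255},{"dx":-0.157,"dy":-0.502,"dz":0,"rx":-0.9,"ry":-4,"rz":-5.1,"hand":255},{"dx":-0.157,"dy":-0.502,"dz":0,"rx":-0.9,"ry":-4,"rz":-5.1,"hand":255},{"dx":-0.157,"dy":-0.502,"dz":0,"rx":-0.9,"ry":-4,"rz":-5.1,"hand":255},{"dx":-0.157,"dy":-0.502,"dz":0,"rx":-0.9,"ry":-4,"rz":-5.1,"hand":255},{"dx":-0.157,"dy":-0.502,"dz":0,"rx":-0.9,"ry":-4,"rz":-5.1,"hand":255},{"dx":-0.157,"dy":-0.502,"dz":0,"rx":-0.9,"ry":-4,"rz":-5.1,"hand":255},{"dx":-0.157,"dy":-0.502,"dz":-0.1,"rx":-0.9,"ry":-4,"rz":-5.1,"hand":255},{"dx":-0.157,"dy":-0.502,"dz":-0.16,"rx":-0.9,"ry":-4,"rz":-5.1,"hand":255},{"dx":-0.157,"dy":-0.502,"dz":-0.16,"rx":-0.9,"ry":-4,"rz":-5.1,"hand":255}]}}

```text
time: 26.42
position: [0.4448, -0.3171, 0.1804]
ee_rot: [-2.407, -2.006, 0.011]
wrist_force: [0.9, -0.2, -4.2]
finger_gap: 0.0156
grasp_force: 30.0
```

```bash
cat > cv.py <<'E'
from h import *
import sys
zlo,zhi=float(sys.argv[1]),float(sys.argv[2])
t=env.sense(); print(t['time'],t['position'].round(4),t['ee_rot'].round(3),t['wrist_force'].round(1))
for n in('top','side'):
    s=snap(n);P=cloud(s);c=s['color'].astype(int)
    m=(c[...,0]>120)&(c[...,1]>110)&(c[...,2]<90)&(P[...,2]>zlo)&(P[...,2]<zhi)&(np.hypot(P[...,0]-.45,P[...,1]+.317)<.2)
    Q=P[m]; G=np.c_[Q[:,:2]-[.45,-.317],np.ones(len(Q))]
    print(n,len(Q),cv2.minAreaRect(Q[:,:2].astype(np.float32)*1000),'plane',np.linalg.lstsq(G,Q[:,2],rcond=None)[0].round(4))
E
python3 cv.py .17 .24
```

```text
26.425 [ 0.4448 -0.3171  0.1804] [-2.407 -2.006  0.011] [ 0.9 -0.2 -4.2]
top 754 ((453.4139099121094, -277.7184753417969), (164.9290771484375, 168.58404541015625), 78.87580871582031) plane [-0.0118  0.0431  0.1961]
side 1137 ((442.66815185546875, -313.87567138671875), (250.4768524169922, 178.01071166992188), 79.51005554199219) plane [-0.0165  0.0415  0.1918]
```

>>> {"method": "move_arm", "body": {"commands": [{"dx":0.003,"dy":-0.001,"dz":-0.05,"rx":0,"ry":0,"rz":0,"hand":255},{"dx":0.003,"dy":-0.001,"dz":-0.09,"rx":0,"ry":0,"rz":0,"hand":255},{"dx":0.003,"dy":-0.001,"dz":-0.09,"rx":0,"ry":0,"rz":0,"hand":255},{"dx":0.003,"dy":-0.001,"dz":-0.09,"rx":0,"ry":0,"rz":0,"hand":255}]}}

```text
time: 27.02
position: [0.4518, -0.3204, 0.0986]
ee_rot: [2.413, 2.011, -0.006]
wrist_force: [1.1, -1.3, -4.9]
finger_gap: 0.0156
grasp_force: 30.0
```

```bash
python3 cv.py .08 .14; python3 rec.py|tail -4
```

```text
27.025 [ 0.4518 -0.3204  0.0986] [ 2.413  2.011 -0.006] [ 1.1 -1.3 -4.9]
top 654 ((506.548583984375, -301.8106689453125), (270.9108581542969, 134.6700439453125), 37.89090347290039) plane [-0.0152  0.0428  0.1151]
side 1224 ((486.94769287109375, -326.57147216796875), (252.35960388183594, 248.6286163330078), 78.55984497070312) plane [0.0034 0.0345 0.114 ]
27.125 [ 0.409  0.242  0.141  1.773 -0.033  1.128  0.379] [ 0.452  -0.3205  0.0988] [ 2.412  2.01  -0.005] 
 [[ 0.18   0.984 -0.001]
 [ 0.984 -0.18  -0.003]
 [-0.004 -0.    -1.   ]] [ 0.9 -0.4 -3.9] 0.015465453430914844
```

>>> {"method": "move_arm", "body": {"commands": [{"dx":-0.003,"dy":0.003,"dz":-0.015,"rx":-2.3,"ry":0,"rz":0,"hand":255},{"dx":-0.003,"dy":0.003,"dz":-0.025,"rx":-2.3,"ry":0,"rz":0,"hand":255},{"dx":-0.003,"dy":0.003,"dz":-0.031,"rx":-2.3,"ry":0,"rz":0,"hand":255},{"dx":-0.003,"dy":0.003,"dz":-0.033,"rx":-2.3,"ry":0,"rz":0,"hand":255},{"dx":-0.003,"dy":0.003,"dz":-0.033,"rx":-2.3,"ry":0,"rz":0,"hand":255}]}}

```text
time: 27.75
position: [0.448, -0.3172, 0.0644]
ee_rot: [2.391, 1.991, -0.046]
wrist_force: [-4.4, 3.5, 5.4]
finger_gap: 0.0158
grasp_force: 30.0
```

```bash
python3 cv.py .06 .1
```

```text
27.75 [ 0.448  -0.3172  0.0644] [ 2.391  1.991 -0.046] [-4.4  3.5  5.4]
top 600 ((512.8783569335938, -243.993896484375), (155.59861755371094, 197.55813598632812), 48.963619232177734) plane [-0.007   0.0054  0.0803]
side 1319 ((447.5072326660156, -313.8009338378906), (251.10520935058594, 174.44383239746094), 78.70679473876953) plane [-0.0013  0.001   0.0796]
```

Cover rests flat (top at 80 mm), centred on the mat. Releasing and going to the dial.

>>> {"method": "move_arm", "body": {"commands": [{"dx":0,"dy":0,"dz":0.001,"rx":0,"ry":0,"rz":0,"hand":0},{"dx":0,"dy":0,"dz":0.001,"rx":0,"ry":0,"rz":0,"hand":0},{"dx":0,"dy":0,"dz":0.001,"rx":0,"ry":0,"rz":0,"hand":0},{"dx":0,"dy":0,"dz":0.001,"rx":0,"ry":0,"rz":0,"hand":0},{"dx":0,"dy":0,"dz":0.03,"rx":0,"ry":0,"rz":0,"hand":0},{"dx":0,"dy":0,"dz":0.08,"rx":0,"ry":0,"rz":0,"hand":0},{"dx":0,"dy":0,"dz":0.14,"rx":0,"ry":0,"rz":0,"hand":0},{"dx":0,"dy":0,"dz":0.2,"rx":0,"ry":0,"rz":0,"hand":0},{"dx":0,"dy":0,"dz":0.26,"rx":0,"ry":0,"rz":0,"hand":0},{"dx":0,"dy":0,"dz":0.26,"rx":0,"ry":0,"rz":0,"hand":0}]}}

```text
time: 29.1
position: [0.4492, -0.3177, 0.3284]
ee_rot: [2.385, 1.987, -0.042]
wrist_force: [0.7, 0.6, -0.9]
finger_gap: 0.0866
grasp_force: 0.0
```

```bash
python3 cv.py .06 .1; python3 - <<'E'
from h import *
from ik import *
t=env.sense(); x0=t['position'];A0=R.from_rotvec(t['ee_rot']).as_matrix()
for n in('top','side'):
    s=snap(n);P=cloud(s);c=s['color'].astype(int)
    d=P-C; X=d@mx*1e3;Y=d@my*1e3;Z=(P[...,2]-.12)*1e3
    k=(abs(X)<50)&(abs(Y)<40)&(Z>52)&(Z<64)
    r=cv2.minAreaRect((np.c_[X[k],Y[k]]).astype(np.float32)) if k.sum()>5 else None
    print(n,k.sum(),'machine',r,np.median(Z[k]) if k.sum() else 0, np.percentile(X[k],[2,50,98]),np.percentile(Y[k],[2,50,98]))
    if n=='top':
        cv2.imwrite('pics/dial.png',cv2.resize(s['color'][140:260,190:350,::-1],None,fx=5,fy=5,interpolation=2))
A=np.c_[np.cross(my,-mz),my,-mz]
rel(C+mx*.005+[0,0,.25],A,x0,A0)
q=t['joints']
for x,B in[(C+mx*.005+[0,0,.25],A),(C+mx*.005+[0,0,.117],A),(C+mx*.005+[0,0,.117],R.from_rotvec([0,0,-1.257]).as_matrix()@A)]:
    q,er=ik(x,B,q); print(q.round(2),er.round(4))
E
```

```text
29.1 [ 0.4492 -0.3177  0.3284] [ 2.385  1.987 -0.042] [ 0.7  0.6 -0.9]
top 4041 ((492.9071960449219, -322.6548767089844), (239.58621215820312, 259.048583984375), 79.65975952148438) plane [0.0019 0.0003 0.0801]
side 1871 ((448.8414611816406, -314.189208984375), (248.97360229492188, 179.09335327148438), 79.33922576904297) plane [-0.0005  0.0015  0.0796]
top 126 machine ((-9.816246032714844, -4.718620300292969), (79.9423599243164, 25.640592575073242), 13.110639572143555) 57.888109678839506 [-49.11459617   2.55470233  23.82589104] [-15.06597075  -3.25994409  12.55073622]
side 90 machine ((-12.178508758544922, -3.056396484375), (74.4662857055664, 27.760465621948242), 18.627683639526367) 56.93677605076486 [-4.78309349e+01 -1.68276822e-02  2.03125256e+01] [-14.47646027   0.80319632  16.91159487]
d [ 0.1791  0.4988 -0.0733] r [ 2.   1.8 95. ]
[-0.13  0.39 -0.31  1.27  0.12  1.5   1.05] 0.0
[-0.13  0.45 -0.3   1.46  0.14  1.25  1.03] 0.0
[-0.28  0.44 -0.1   1.47  0.04  1.24 -0.16] 0.0
```

View pics/dial.png

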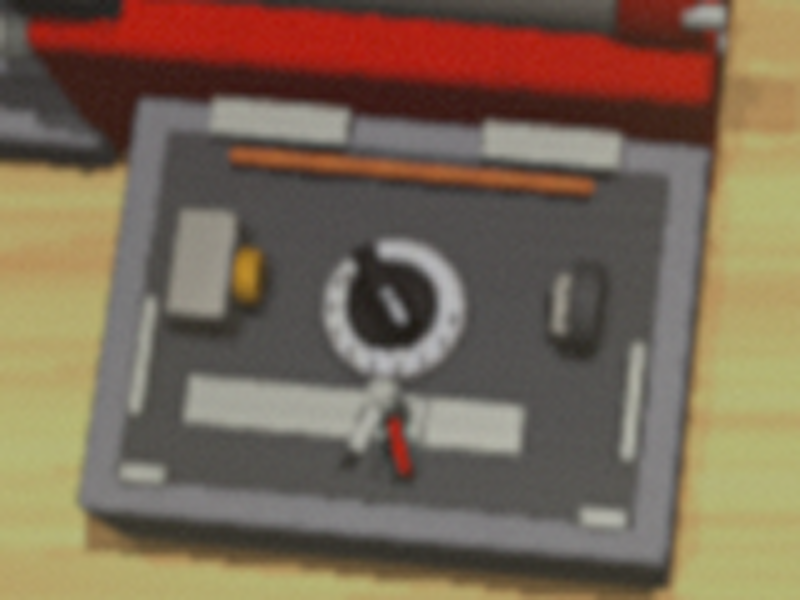

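The top view shows the dial at (390,305), its bar running from (360,252) to (405,325), so about 30° counter-clockwise from machine x. I'll measure it.

```bash
python3 - <<'E'
from h import *
from ik import *
t=env.sense(); x0=t['position'];A0=R.from_rotvec(t['ee_rot']).as_matrix()
for n in('top','side'):
    s=snap(n);P=cloud(s)
    d=P-C; X=d@mx*1e3;Y=d@my*1e3;Z=(P[...,2]-.12)*1e3
    k=(np.hypot(X-5,Y)<30)&(Z>50)&(Z<64)
    Q=np.c_[X[k],Y[k]]; m=Q.mean(0); w,v=np.linalg.eigh(np.cov((Q-m).T)); a=v[:,1]*np.sign(v[0,1])
    print(n,k.sum(),'mean',m.round(1),'ang',np.degrees(np.arctan2(a[1],a[0])).round(1),'sd',np.sqrt(w).round(1),cv2.minAreaRect(Q.astype(np.float32)),np.median(Z[k]))
E
```

```text
top 106 mean [ 5.9 -1.5] ang 35.4 sd [ 4.  13.2] ((6.4887800216674805, -1.1284809112548828), (45.269248962402344, 13.95828628540039), 35.69841384887695) 57.39290500059802
side 91 mean [2.  2.6] ang 36.9 sd [ 4.  13.2] ((3.609469413757324, 1.9593029022216797), (45.16633605957031, 16.985193252563477), 36.20535659790039) 56.2486140201579
```

```bash
python3 - <<'E'
from h import *
from ik import *
t=env.sense(); x0=t['position'];A0=R.from_rotvec(t['ee_rot']).as_matrix()
A=R.from_rotvec([0,0,np.radians(36)]).as_matrix()@np.c_[np.cross(my,-mz),my,-mz]
D=C+mx*.005+my*.0004
rel(D+[0,0,.25],A,x0,A0)
q=t['joints']
for x,B in[(D+[0,0,.25],A),(D+[0,0,.117],A),(D+[0,0,.117],R.from_rotvec([0,0,-1.257]).as_matrix()@A)]:
    q,er=ik(x,B,q); print(x,q.round(2),er.round(4))
E
```

```text
d [ 0.1797  0.4989 -0.0719] r [  1.6   2.5 131. ]
[0.62701551 0.18243206 0.25      ] [-0.08  0.4  -0.39  1.26  0.15  1.51  1.66] 0.0
[0.62701551 0.18243206 0.117     ] [-0.07  0.47 -0.39  1.45  0.18  1.26  1.63] 0.0
[0.62701551 0.18243206 0.117     ] [-0.22  0.44 -0.18  1.46  0.08  1.24  0.44] 0.0
```

>>> {"method": "move_arm", "body": {"commands": [{"dx":0.18,"dy":0.499,"dz":0,"rx":1.6,"ry":2.5,"rz":131,"hand":0},{"dx":0.18,"dy":0.499,"dz":0,"rx":1.6,"ry":2.5,"rz":131,"hand":0},{"dx":0.18,"dy":0.499,"dz":0,"rx":1.6,"ry":2.5,"rz":131,"hand":0},{"dx":0.18,"dy":0.499,"dz":0,"rx":1.6,"ry":2.5,"rz":131,"hand":0},{"dx":0.18,"dy":0.499,"dz":0,"rx":1.6,"ry":2.5,"rz":131,"hand":0},{"dx":0.18,"dy":0.499,"dz":0,"rx":1.6,"ry":2.5,"rz":131,"hand":60},{"dx":0.18,"dy":0.499,"dz":0,"rx":1.6,"ry":2.5,"rz":131,"hand":60},{"dx":0.18,"dy":0.499,"dz":0,"rx":1.6,"ry":2.5,"rz":131,"hand":60},{"dx":0.18,"dy":0.499,"dz":0,"rx":1.6,"ry":2.5,"rz":131,"hand":60},{"dx":0.18,"dy":0.499,"dz":0,"rx":1.6,"ry":2.5,"rz":131,"hand":60},{"dx":0.18,"dy":0.499,"dz":-0.03,"rx":1.6,"ry":2.5,"rz":131,"hand":60},{"dx":0.18,"dy":0.499,"dz":-0.072,"rx":1.6,"ry":2.5,"rz":131,"hand":60}]}}

```text
time: 30.9
position: [0.6279, 0.1825, 0.2503]
ee_rot: [-0.783, 3.041, 0.002]
wrist_force: [0.5, 0.5, -0.7]
finger_gap: 0.067
grasp_force: 0.0
```

```bash
cat > dl.py <<'E'
from h import *
from ik import *
t=env.sense(); x0=t['position'];A0=R.from_rotvec(t['ee_rot']).as_matrix()
A=R.from_rotvec([0,0,np.radians(36)]).as_matrix()@np.c_[np.cross(my,-mz),my,-mz]
D=C+mx*.005+my*.0004
rel(D+[0,0,.117],A,x0,A0); print(t['time'],t['finger_gap'],t['joints'].round(2))
E
python3 dl.py
```

```text
d [-9.000e-04 -1.000e-04 -1.333e-01] r [-0.1  0.1  1.8]
30.9 0.06695202488475109 [-0.06  0.4  -0.41  1.26  0.16  1.51  1.62]
```

>>> {"method": "move_arm", "body": {"commands": [{"dx":-0.001,"dy":0,"dz":-0.05,"rx":0,"ry":0,"rz":1.8,"hand":60},{"dx":-0.001,"dy":0,"dz":-0.1,"rx":0,"ry":0,"rz":1.8,"hand":60},{"dx":-0.001,"dy":0,"dz":-0.12,"rx":0,"ry":0,"rz":1.8,"hand":60},{"dx":-0.001,"dy":0,"dz":-0.133,"rx":0,"ry":0,"rz":1.8,"hand":60},{"dx":-0.001,"dy":0,"dz":-0.133,"rx":0,"ry":0,"rz":1.8,"hand":60}]}}

```text
time: 31.52
position: [0.6269, 0.1824, 0.1187]
ee_rot: [-0.821, 3.031, 0.002]
wrist_force: [-0.5, 0.5, -0.3]
finger_gap: 0.0665
grasp_force: 0.0
```

```bash
python3 dl.py; python3 st.py
```

```text
d [ 0.0001 -0.     -0.0017] r [-0.1  0.   0.3]
31.525 0.06649895318154575 [-0.05  0.47 -0.4   1.45  0.19  1.26  1.62]
31.525 [0.6269 0.1824 0.1187] F [-0.5  0.5 -0.3] M [ 0.12 -0.08 -0.1 ]
machine mm [ 4.9  0.4 -1.3]
```

>>> {"method": "move_arm", "body": {"commands": [{"dx":0,"dy":0,"dz":0,"rx":0,"ry":0,"rz":0,"hand":255},{"dx":0,"dy":0,"dz":0,"rx":0,"ry":0,"rz":0,"hand":255},{"dx":0,"dy":0,"dz":0,"rx":0,"ry":0,"rz":0,"hand":255},{"dx":0,"dy":0,"dz":0,"rx":0,"ry":0,"rz":0,"hand":255},{"dx":0,"dy":0,"dz":0,"rx":0,"ry":0,"rz":0,"hand":255},{"dx":0,"dy":0,"dz":0,"rx":0,"ry":0,"rz":0,"hand":255}]}}

```text
time: 32.28
position: [0.6268, 0.1822, 0.1183]
ee_rot: [-0.821, 3.031, 0.001]
wrist_force: [4.4, -6.9, 1.0]
finger_gap: 0.0144
grasp_force: 5.4
```

```bash
python3 dl.py; python3 st.py
```

```text
d [ 0.0003  0.0003 -0.0013] r [-0.1  0.   0.3]
32.275 0.014397036783094107 [-0.05  0.47 -0.4   1.45  0.19  1.26  1.62]
32.275 [0.6268 0.1822 0.1183] F [ 4.4 -6.9  1. ] M [-1.89 -1.24  0.01]
machine mm [ 4.8  0.1 -1.7]
```

>>> {"method": "move_arm", "body": {"commands": [{"dx":0.0005,"dy":-0.0008,"dz":0,"rx":0,"ry":0,"rz":0,"hand":255},{"dx":0.0005,"dy":-0.0008,"dz":0,"rx":0,"ry":0,"rz":0,"hand":255},{"dx":0.0005,"dy":-0.0008,"dz":0,"rx":0,"ry":0,"rz":0,"hand":255}]}}

```text
time: 32.65
position: [0.627, 0.1818, 0.1184]
ee_rot: [-0.822, 3.031, 0.002]
wrist_force: [-2.3, 0.7, 0.8]
finger_gap: 0.0137
grasp_force: 30.0
```

```bash
python3 dl.py; python3 st.py
```

```text
d [-0.      0.0007 -0.0014] r [-0.1  0.   0.3]
32.65 0.013721699824558904 [-0.05  0.47 -0.4   1.45  0.19  1.26  1.62]
32.65 [0.627  0.1818 0.1184] F [-2.3  0.7  0.8] M [ 0.39  0.32 -0.06]
machine mm [ 5.1 -0.3 -1.6]
```

Centred and gripped at 30 N. Turning 72° clockwise.

>>> {"method": "move_arm", "body": {"commands": [{"dx":0,"dy":0,"dz":0,"rx":0,"ry":0,"rz":-8,"hand":255},{"dx":0,"dy":0,"dz":0,"rx":0,"ry":0,"rz":-16,"hand":255},{"dx":0,"dy":0,"dz":0,"rx":0,"ry":0,"rz":-24,"hand":255},{"dx":0,"dy":0,"dz":0,"rx":0,"ry":0,"rz":-32,"hand":255},{"dx":0,"dy":0,"dz":0,"rx":0,"ry":0,"rz":-40,"hand":255},{"dx":0,"dy":0,"dz":0,"rx":0,"ry":0,"rz":-48,"hand":255},{"dx":0,"dy":0,"dz":0,"rx":0,"ry":0,"rz":-56,"hand":255},{"dx":0,"dy":0,"dz":0,"rx":0,"ry":0,"rz":-64,"hand":255},{"dx":0,"dy":0,"dz":0,"rx":0,"ry":0,"rz":-72,"hand":255},{"dx":0,"dy":0,"dz":0,"rx":0,"ry":0,"rz":-72,"hand":255},{"dx":0,"dy":0,"dz":0,"rx":0,"ry":0,"rz":-72,"hand":255}]}}

```text
time: 34.02
position: [0.6273, 0.1835, 0.1184]
ee_rot: [1.115, 2.936, 0.004]
wrist_force: [0.2, 5.4, -1.0]
finger_gap: 0.0138
grasp_force: 30.0
```

```bash
python3 dl.py; python3 st.py
```

```text
d [-0.0003 -0.001  -0.0014] r [-0.2  0.  72.2]
34.025 0.013830019045306265 [-0.21  0.44 -0.2   1.46  0.09  1.24  0.43]
34.025 [0.6273 0.1835 0.1184] F [ 0.2  5.4 -1. ] M [ 1.33 -0.42 -0.01]
machine mm [ 5.2  1.4 -1.6]
```

>>> {"method": "move_arm", "body": {"commands": [{"dx":0,"dy":0,"dz":0,"rx":0,"ry":0,"rz":0,"hand":60},{"dx":0,"dy":0,"dz":0,"rx":0,"ry":0,"rz":0,"hand":60},{"dx":0,"dy":0,"dz":0,"rx":0,"ry":0,"rz":0,"hand":60},{"dx":0,"dy":0,"dz":0,"rx":0,"ry":0,"rz":0,"hand":60},{"dx":0,"dy":0,"dz":0.04,"rx":0,"ry":0,"rz":0,"hand":60},{"dx":0,"dy":0,"dz":0.1,"rx":0,"ry":0,"rz":0,"hand":60},{"dx":0,"dy":0,"dz":0.16,"rx":0,"ry":0,"rz":0,"hand":60},{"dx":-0.05,"dy":0,"dz":0.2,"rx":0,"ry":0,"rz":0,"hand":60},{"dx":-0.1,"dy":0,"dz":0.23,"rx":0,"ry":0,"rz":0,"hand":60},{"dx":-0.16,"dy":-0.04,"dz":0.23,"rx":0,"ry":0,"rz":0,"hand":60},{"dx":-0.2,"dy":-0.15,"dz":0.23,"rx":0,"ry":0,"rz":0,"hand":60},{"dx":-0.2,"dy":-0.15,"dz":0.23,"rx":0,"ry":0,"rz":0,"hand":60}]}}

```text
time: 35.52
position: [0.426, 0.03, 0.3486]
ee_rot: [1.116, 2.934, 0.001]
wrist_force: [1.3, 0.0, 0.9]
finger_gap: 0.0667
grasp_force: 0.0
```

```bash
python3 - <<'E'
from h import *
from ik import *
for n in('top','side'):
    s=snap(n,'final_'+n+'.png');P=cloud(s)
    d=P-C; X=d@mx*1e3;Y=d@my*1e3;Z=(P[...,2]-.12)*1e3
    k=(np.hypot(X-5,Y)<30)&(Z>50)&(Z<64)
    Q=np.c_[X[k],Y[k]]
    if len(Q)<20: print(n,len(Q)); continue
    m=Q.mean(0); w,v=np.linalg.eigh(np.cov((Q-m).T)); a=v[:,1]*np.sign(v[0,1])
    print(n,k.sum(),'mean',m.round(1),'ang',np.degrees(np.arctan2(a[1],a[0])).round(1),cv2.minAreaRect(Q.astype(np.float32)))
E
python3 cv.py .06 .1
```

```text
top 107 mean [ 5.7 -1.1] ang -35.2 ((6.539966583251953, -1.3191509246826172), (15.692363739013672, 43.45947265625), 55.64626693725586)
side 67 mean [-0.8  5. ] ang -35.8 ((2.5210981369018555, 3.074827194213867), (13.891683578491211, 44.832916259765625), 51.59820556640625)
35.625 [0.4258 0.0254 0.3495] [1.129e+00 2.928e+00 1.000e-03] [0.6 0.3 0.7]
top 5495 ((493.37066650390625, -322.70916748046875), (240.91552734375, 260.0745544433594), 79.70653533935547) plane [ 0.0028 -0.0007  0.0801]
side 2120 ((445.4950866699219, -312.63800048828125), (247.0467529296875, 179.33016967773438), 80.0791015625) plane [-0.0002  0.0019  0.0796]
```

View pics/final_top.png

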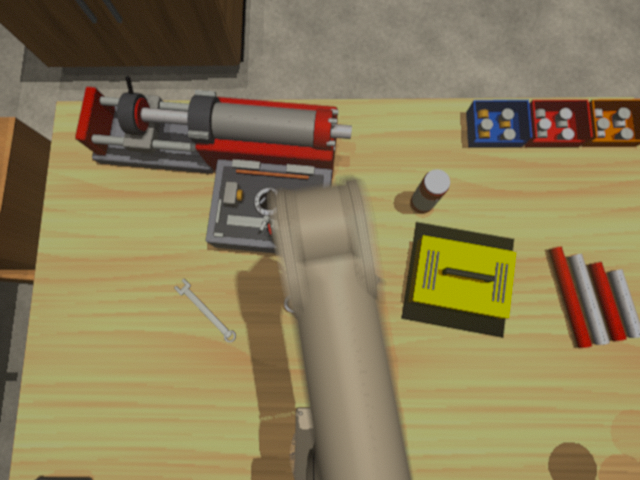

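The final top view shows the cover on the mat at (463,277). The can and wrench haven't moved, though the arm covers the coupling. The dial turned from +36° to −36°, which is 72°. Handing in.

```bash
python3 -c "from cell import env; print(env.hand_in())"
```

```text
the job is handed in; nothing more can be done
None
```

The cover is off without forcing and lies right way up in the middle of the mat, the oil dial is turned three clicks (72°) clockwise, nothing else on the bench was touched, and the job is handed in at about 36 s.

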